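Load and lock the nut carrier for the plating practical

ROBOT

A 7-joint arm with a two-finger parallel gripper is mounted at the origin on a cart in front of the work surface, level with it; the furniture and walls round the work are solid. World frame = base frame: x ahead of the robot, y to its left, z up, the work surface at z = 0. Lengths are in mm, angles in rad, forces in N, time in s.
With the tool pointing down it reaches from about 350 to 900 mm from the base axis. Payload 8.1 kg.
Tool frame: the origin (TCP) lies at the centre of the arm's flange, where the gripper is bolted on; the fingertips stand 178 mm ahead of it and the grasp point (between the pads) lies 159 mm ahead of it (robot.grasp_offset is the distance from the TCP to the grasp point, in mm); z points along the fingers, y is the line along which they close (so a half turn about z gives the same grasp; the last joint's range is limited). The gripper opens to 92 mm and grips with 3 to 60 N. Pads are 19 mm wide; open, the fingers measure 130 mm over their backs; the gripper's body (75 mm by 190 mm) begins 47 mm behind the grasp point.
Start: joints at [-1.222, 0.434, 0.025, 1.573, -0.012, 1.134, -0.075], TCP at [272.889, 562.285, 404.742] pointing down, gripper open.
Joint ranges: [-2.62, 2.62], [-0.44, 2.09], [-1.27, 1.32], [0.08, 2.57], [-1.32, 4.46], [0.12, 2], [-2.74, 2.74]. Speed limits (rad/s): [2.22, 2.22, 3.01, 3.01, 3.14, 3.14, 3.14].

INTERFACE

Orientations are given as a rotation vector (axis times angle).
In Python, from station import robot gives the robot as it stands.
- The arm moves only by the shell command python3 -m crank 'ROWS' [FORCE]. ROWS is JSON, a list that holds one entry, the list of rows, each a list of 7 numbers: the shift along the tool's x, y, z in m, then the turn, a rotation vector about the tool's x, y, z in degrees, then the finger opening in m, from 0 to 0.0918. In form: [[[x, y, z, ax, ay, az, gripper], ...]]. A call has 1 to 5 rows; each row is the pose to reach, as a shift and turn from the pose commanded when the call began, along the tool's axes at that moment; what a row does not reach only later rows make up. A row lasts 1/12 s, in which the tool goes at most 41.7 mm and 7.16 degrees, less where a joint would pass 70% of its speed; a pose out of reach is approached as far as the arm can. A call with a gripper value outside its range is refused whole. The fingers move at their own pace and stop on an object; FORCE is the grip in N (left out, the last holds). Time passes only in rows, so rows that repeat a pose let the fingers close. It gives the time, the measured TCP pose, the force, the opening and the grip force at its end, in the units of the state.
- robot.get_obs(): the state, without advancing time (a new reading comes with each control period).
- robot.snapshot(name): name is "side" or "top"; returns the picture (480x640x3 uint8, red, green, blue); there is no depth.
- robot.camera_params(name): a dict with "vfov" (degrees; the focal length in pixels is half the picture's height over the tangent of half this angle, whatever the lens; pixels are square), "cx", "cy" (the principal point, pixels), "world_to_cam" (4x4, takes a point from world to camera coordinates). Camera axes: x right, y up, looking along -z (the intrinsics and any distortion apply to the point x, -y, -z); pixel columns grow to the right and rows downward; lengths in mm; the calibration is good to about 2 mm. A picture is of the moment at which its call begins. camera_params takes no time and is no camera call.
- robot.sign_off(): hands the job in; it is judged then, once.
The state is a dict: "t": time; "joint_positions": joint angles; "dq": joint speeds; "tau": joint torques, N m; "position": TCP position; "ee_rot": TCP orientation; "force": force on the tool from outside, world axes, zero at the start; "moment": the same for the moment, N m; "grip_width": finger opening in mm; "finger_force": force on a finger pad.
Only numpy, scipy, OpenCV 4.12 (cv2) and the standard library are available. Lean on these libraries where they do the work, as an engineer would, in place of code of your own. Each camera call takes 0.05 s, during which the arm holds its last target. There are 200 camera calls.

TASK

Get the grey carrier ready for the copper-plating practical. Release the round spring collar (pull it up, turn it clockwise to its end and let it down), slide the keeper bar by its black handle all the way back off the pockets, and nudge every loose hex nut across the plate, without picking it up, until it drops flat into one of the square pockets, one nut to a pocket. Then slide the keeper fully home over the pockets, lock it again (collar up, counter-clockwise to its end, fully down, so that its finger lies behind the keeper), and leave the flask and the jar where they stand.

Things in the scene. Friction and masses are not known exactly. Their poses are not given: they have to be found in the camera images.
- carrier: Grey plate fixed to the table, top 14 mm above it. Origin at table level; z up. In its frame it covers x -115..115, y -195..155 mm. Five pockets in a row along y at x = 30, y = 100, 50, 0, -50, -100 mm. The nuts start on the near part, x -65..-20 mm. Ribs 6 mm high at the near edge (x = -112) and along both sides of the nuts' area (y = +-136.5 mm).
- pocket1 (a point): Centre of the floor of a square pocket of the carrier (41 by 41 mm, black rubber floor 7 mm below the plate's top). Pockets are alike; any nut may go in any pocket, one each.
- pocket2 (a point): Centre of the floor of a square pocket of the carrier (41 by 41 mm, black rubber floor 7 mm below the plate's top). Pockets are alike; any nut may go in any pocket, one each.
- pocket3 (a point): Centre of the floor of a square pocket of the carrier (41 by 41 mm, black rubber floor 7 mm below the plate's top). Pockets are alike; any nut may go in any pocket, one each.
- pocket4 (a point): Centre of the floor of a square pocket of the carrier (41 by 41 mm, black rubber floor 7 mm below the plate's top). Pockets are alike; any nut may go in any pocket, one each.
- pocket5 (a point): Centre of the floor of a square pocket of the carrier (41 by 41 mm, black rubber floor 7 mm below the plate's top). Pockets are alike; any nut may go in any pocket, one each.
- nut1_centre (a point): Centre of a loose steel hex nut, 30 mm across flats, 34.6 across corners, 16 mm high, 65 g, lying flat (z axis up). The centre is 22 mm above the table when it lies on the plate, 15 mm when seated flat in a pocket (9 mm then stand proud). Four or five nuts are present; absent ones are None.
- nut2_centre (a point): Centre of a loose steel hex nut, 30 mm across flats, 34.6 across corners, 16 mm high, 65 g, lying flat (z axis up). The centre is 22 mm above the table when it lies on the plate, 15 mm when seated flat in a pocket (9 mm then stand proud). Four or five nuts are present; absent ones are None.
- nut3_centre (a point): Centre of a loose steel hex nut, 30 mm across flats, 34.6 across corners, 16 mm high, 65 g, lying flat (z axis up). The centre is 22 mm above the table when it lies on the plate, 15 mm when seated flat in a pocket (9 mm then stand proud). Four or five nuts are present; absent ones are None.
- nut4_centre (a point): Centre of a loose steel hex nut, 30 mm across flats, 34.6 across corners, 16 mm high, 65 g, lying flat (z axis up). The centre is 22 mm above the table when it lies on the plate, 15 mm when seated flat in a pocket (9 mm then stand proud). Four or five nuts are present; absent ones are None.
- nut5_centre (a point): Centre of a loose steel hex nut, 30 mm across flats, 34.6 across corners, 16 mm high, 65 g, lying flat (z axis up). The centre is 22 mm above the table when it lies on the plate, 15 mm when seated flat in a pocket (9 mm then stand proud). Four or five nuts are present; absent ones are None.
- keeper (a joint): Travel of the keeper, an aluminium bar 46 mm (carrier's x) by 260 mm, m: 0 = parked, its near edge 27 mm beyond the pockets' centre line; grows towards the carrier's -x to 0.050 = home over the pockets (end stop). Drag about 1 N; stays where left. Underside 26 mm, top 32 mm above the table: it clears seated nuts and strikes unseated ones.
- keeper_grip (a point): On the middle of the keeper's black upright handle, 50 mm above the table. The handle is 14 mm along the carrier's x, 40 mm along its y and stands from 32 to 66 mm above the table. Moves with the keeper; axes parallel to the carrier's.
- collar_lift (a joint): Lift of the spring collar, m: 0 = down, up to 0.018. A spring pushes it down with about 5 N at rest, 10 N fully lifted.
- collar_turn (a joint): Turn of the collar, rad: 0 = parked (finger points mostly to the carrier's +x), growing counter-clockwise from above to 1.22 (finger points to the carrier's +y, just behind the keeper that is home). A fixed lug (at about 0.25 to 0.97 rad) lets the finger pass only with the collar lifted over 8 mm. If the keeper is not home the finger comes down on top of it.
- collar_grip (a point): On the axis of the spring collar, an upright knurled steel cylinder 34 mm in diameter, at the keeper's end on the carrier's -y side. Down, the point is 57 mm and the collar's top 71 mm above the table; the flange (38 mm) and finger low on it have their tops below 35 mm. Axes turn and rise with the collar.
- finger_tip (a point): Middle of the collar's finger near its end, 53 mm from the collar's axis, 30 mm above the table when the collar is down. The finger is 10 mm wide and 8 mm thick.
- flask_centre (a point): Bystander: small glass conical flask, 61 mm wide, 78 mm tall; centre, half-way up. Leave alone.
- jar_centre (a point): Bystander: sample jar with black screw lid, 61 mm wide, 74 mm tall; centre, half-way up. Leave alone.

How it is judged:
By the outcome, as a careful person would: the job done as asked, in the order asked, and still so for the second after the job is handed in, with the robot touching nothing.
Of nut1, nut2, nut3, nut4, nut5 only 4 to 5 are there at a start; the rules pass over those that are not, and their reading is None.
At some moment in a run one of nut1, nut2, nut3, nut4, nut5 may be knocked a few centimetres aside while the robot is not near it.
Once in a run the grip may slacken for a moment while it holds something.
It also fails if it takes over 210 s, if anything falls off the work surface, if the arm or the gripper's body presses on something with over 40 N, if the wrist force passes 120 N, or if a joint passes its speed limit or range.

## Working session

There is one attempt and no reset: what is moved stays moved. The work goes in short steps, Python scripts to look and compute and a shell command to move; the robot and the scene stay as the last step left them, time stands still between calls to the robot, and variables do not carry over. Pictures are saved under pics/ and viewed, at most 14 in all, crops included, and the job is handed in when it is done.

```bash
mkdir -p pics; ls; python3 - <<'E'
from station import robot
import cv2
for n in("top","side"):
    cv2.imwrite(f"pics/{n}0.png",robot.snapshot(n)[:,:,::-1]); print(n,robot.camera_params(n))
o=robot.get_obs();print(o["t"],o["position"],o["ee_rot"],o["grip_width"],o["force"])
E
```

```text
pics
top {'vfov': 50.7039291408634, 'cx': 322.9913630592424, 'cy': 234.3263347641819, 'world_to_cam': array([[-2.15264334e-02, -9.99620078e-01, -1.72137362e-02,
        -1.46425856e+02],
       [ 9.94576946e-01, -2.31638129e-02,  1.01391011e-01,
        -5.88819938e+02],
       [-1.01751226e-01, -1.49377983e-02,  9.94697718e-01,
        -9.53238052e+02],
       [ 0.00000000e+00,  0.00000000e+00,  0.00000000e+00,
         1.00000000e+00]])}
side {'vfov': 47.04390071014172, 'cx': 323.44277594358385, 'cy': 242.20814099963889, 'world_to_cam': array([[-9.79441609e-01, -2.00528494e-01,  2.19649231e-02,
         5.43954376e+02],
       [ 1.15464191e-01, -4.67991870e-01,  8.76157309e-01,
        -2.19974044e+02],
       [-1.65415100e-01,  8.60681087e-01,  4.81524570e-01,
        -8.63940165e+02],
       [ 0.00000000e+00,  0.00000000e+00,  0.00000000e+00,
         1.00000000e+00]])}
0.1 [272.8122145  562.08858779 404.01468782] [-7.03776432e-01 -3.06151560e+00  2.24726460e-03] 91.84006247870852 [ 0.06628847 -0.09172187 -0.36353784]
```

View pics/top0.png

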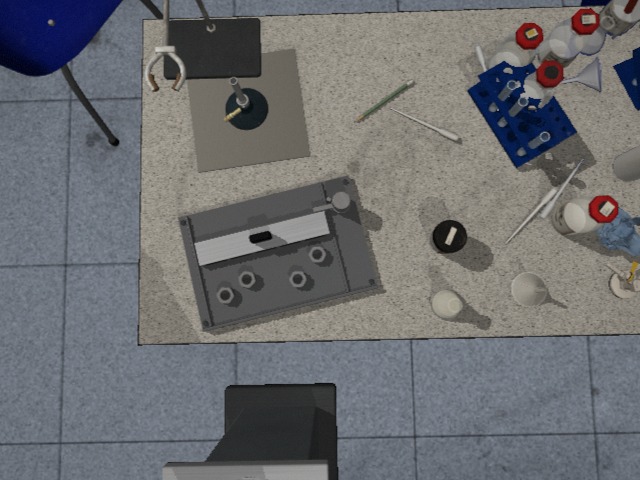

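View pics/side0.png

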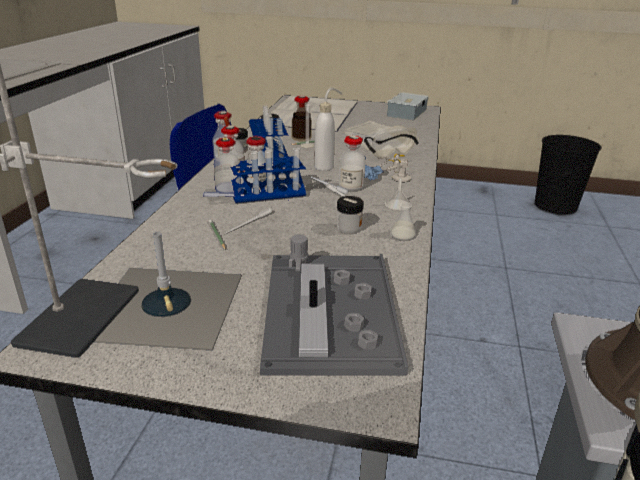

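Top view: carrier corners near (181,218), (350,178), (381,287), (205,327). The keeper is home, with its handle at (261,237), and the collar is at (341,201). There are four nuts, near (226,295), (247,280), (298,279) and (317,254). The jar is at (450,237) and the flask at (447,305). The side view shows the same four nuts.

```bash
cat > h.py <<'E'
from station import robot
import numpy as np, cv2
from scipy.spatial.transform import Rotation as R
def K(n):
    p=robot.camera_params(n); f=240/np.tan(np.radians(p["vfov"]/2)); return p,f
def ray(n,u,v,z):
    p,f=K(n); W=p["world_to_cam"]; d=np.array([(u-p["cx"])/f,-(v-p["cy"])/f,-1.])
    o=-W[:3,:3].T@W[:3,3]; d=W[:3,:3].T@d; return o+d*(z-o[2])/d[2]
def proj(n,P):
    p,f=K(n); c=p["world_to_cam"]@np.append(P,1); return np.array([p["cx"]+f*c[0]/-c[2],p["cy"]-f*c[1]/-c[2]])
E
python3 - <<'E'
from h import *
im=cv2.imread("pics/top0.png")
c=cv2.resize(im[165:340,170:400],None,fx=3.4,fy=3.4,interpolation=cv2.INTER_CUBIC); cv2.imwrite("pics/c0.png",c)
for u,v in[(181,218),(350,178),(381,287),(205,327)]: print(ray("top",u,v,14).round(1))
for u,v in [(341,195)]: print("collar",ray("top",u,v,71).round(1))
print("handle",ray("top",261,237,66).round(1))
E
```

```text
[626.  121.6  14. ]
[ 698.2 -215.5   14. ]
[ 481.4 -269.9   14. ]
[411.6  73.3  14. ]
collar [ 654.1 -195.4   71. ]
handle [579.3 -44.3  66. ]
```

View pics/c0.png

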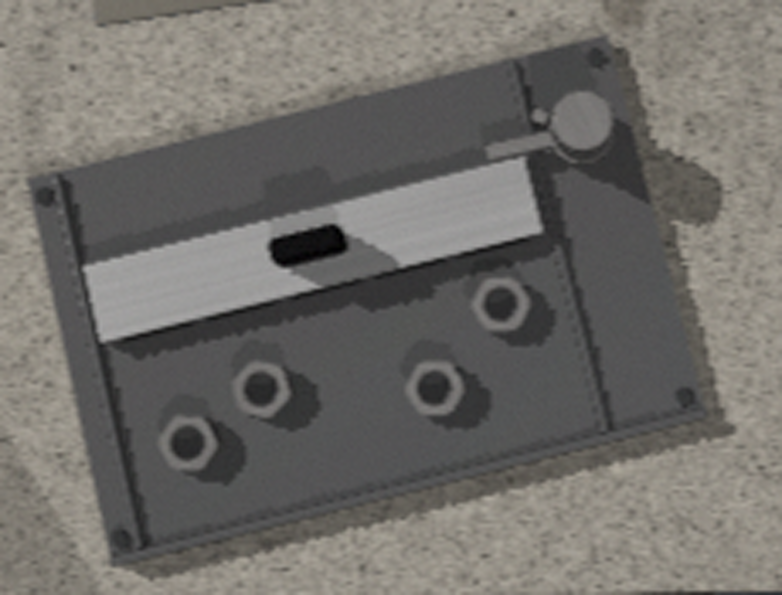

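The crop shows the carrier corners at crop pixels (30,183), (605,38), (705,413) and (113,563). The collar top is at (582,121), and its finger reaches to (490,152) behind the keeper. Nut tops are at (189,443), (262,389), (435,388) and (500,304), and the handle top is at (308,244).

```bash
cat >> h.py <<'E'
def cr(x,y): return 170+(x+.5)/3.4-.5,165+(y+.5)/3.4-.5
E
python3 - <<'E'
from h import *
A=np.array([ray("top",*cr(*q),z)[:2] for q,z in [((30,183),14),((605,38),14),((705,413),14),((113,563),17)]])
B=np.array([(115,155),(115,-195),(-115,-195),(-115,155.)])
a0=A.mean(0);b0=B.mean(0);U,S,V=np.linalg.svd((B-b0).T@(A-a0));M=(U@V).T
t=a0-M@b0;yaw=np.degrees(np.arctan2(M[1,0],M[0,0]));print("carrier",t,yaw);print((A-t)@M-B)
print("scale",S.sum()/((B-b0)**2).sum())
g=lambda q,z,n:print(n,ray("top",*cr(*q),z)[:2].round(1),((ray("top",*cr(*q),z)[:2]-t)@M).round(1))
g((582,121),71,"collar");g((308,244),66,"handle")
for q in[(189,443),(262,389),(435,388),(500,304)]: g(q,30,"nut")
g((83,267),32,"kFL");g((525,160),32,"kFR");g((543,233),32,"kNR");g((101,342),32,"kNL");g((490,152),34,"finger")
np.savez("car.npz",t=t,M=M)
for n,q in dict(h=(261,237),).items():pass
o=robot.get_obs();print(R.from_rotvec(o["ee_rot"]).as_matrix().round(3))
# jar/flask
print(ray("top",450,235,74),ray("top",447,303,78))
E
```

```text
carrier [549.75090234 -47.9289671 ] 12.93958764437211
[[-2.40596776 -1.78241389]
 [-2.39710423  2.00873339]
 [ 2.24837998  1.10462486]
 [ 2.55469201 -1.33094437]]
scale 0.9874892705464341
collar [ 644.2 -194.9] [  59.2 -164.4]
handle [580.4 -42.9] [31.  -1.9]
nut [472.7  30.5] [-57.5  93.7]
nut [502.2 -11. ] [-38.1  46.6]
nut [ 500.6 -109. ] [-61.5 -48.5]
nut [ 547.3 -146.7] [-24.5 -95.7]
kFL [573.6  90.4] [ 54.3 129.5]
kFR [ 629.1 -162.7] [  51.7 -129.6]
kNR [ 587. -172.] [   8.5 -129.2]
kNL [530.7  80. ] [ 10.1 128.9]
finger [ 633.9 -142.8] [  60.8 -111.3]
[[-0.9    0.437 -0.001]
 [ 0.437  0.9   -0.001]
 [-0.    -0.001 -1.   ]]
[ 574.06539626 -393.93652766   74.        ] [ 450.3533483  -381.80545264   78.        ]
```

```bash
cat >> h.py <<'E'
import os
if os.path.exists("car.npz"): _d=np.load("car.npz"); t,M=_d["t"],_d["M"]
yaw0=np.degrees(np.arctan2(M[1,0],M[0,0]))
def c2w(x,y,z): return np.append(t+M@np.array([x,y]),z)
def w2c(p): return (np.asarray(p)[:2]-t)@M
def rel(x,y,z,yaw=0):
    """grasp point to carrier x,y, height z; yaw = tool x axis CCW from carrier +x. prints shift mm in tool axes + turn"""
    o=robot.get_obs(); T=R.from_rotvec(o["ee_rot"]); g=np.array(o["position"])+T.apply([0,0,159])
    G=R.from_euler("z",yaw0+yaw,degrees=True)*R.from_euler("x",180,degrees=True)
    d=c2w(x,y,z)+0*g; tcp=d-G.apply([0,0,159])
    print("t",round(o["t"],2),"grasp carrier",w2c(g).round(1),round(g[2],1),"shift",T.inv().apply(tcp-o["position"]).round(1),"turn",(T.inv()*G).as_rotvec(degrees=True).round(1),"F",o["force"].round(1),"w",round(o["grip_width"],1),"q",o["joint_positions"].round(2))
E
python3 -c "
from h import *
rel(59.2,-164.4,200,0)"
```

```text
t 0.1 grasp carrier [-133.4  656.4] 245.0 shift [-664.7 -518.7   45.8] turn [-0.000e+00  1.000e-01  1.412e+02] F [ 0.1 -0.1 -0.4] w 91.8 q [-1.22  0.44  0.02  1.57 -0.01  1.13 -0.08]
```

```bash
python3 -m crank '[[[-0.133,-0.104,0,0,0,0,0.09],[-0.133,-0.104,0,0,0,0,0.09],[-0.133,-0.104,0,0,0,0,0.09],[-0.133,-0.104,0,0,0,0,0.09],[-0.133,-0.104,0,0,0,0,0.09]]]'
python3 -m crank '[[[-0.133,-0.104,0,0,0,0,0.09],[-0.133,-0.104,0,0,0,0,0.09],[-0.133,-0.104,0,0,0,0,0.09],[-0.133,-0.104,0,0,0,0,0.09],[-0.133,-0.104,0,0,0,0,0.09]]]'
python3 -m crank '[[[-0.133,-0.104,0,0,0,0,0.09],[-0.133,-0.104,0,0,0,0,0.09],[-0.133,-0.104,0,0,0,0,0.09],[-0.133,-0.104,0,0,0,0,0.09],[-0.133,-0.104,0,0,0,0,0.09]]]'
python3 -c "
from h import *
rel(59.2,-164.4,200,0)"
```

```text
t: 0.52
position: [351.5, 403.2, 404.6]
ee_rot: [0.718, 3.056, -0.006]
force: [0.2, 0.0, 0.6]
grip_width: 90.2
finger_force: 0.0
t: 0.93
position: [424.6, 251.5, 404.8]
ee_rot: [0.718, 3.056, -0.005]
force: [0.6, -1.2, 0.6]
grip_width: 89.9
finger_force: 0.0
t: 1.35
position: [498.1, 99.8, 404.9]
ee_rot: [0.718, 3.056, -0.005]
force: [-0.2, -1.2, 0.1]
grip_width: 89.9
finger_force: 0.0
t 1.35 grasp carrier [-17.1 154.9] 245.9 shift [-262.  -198.6   47.2] turn [  0.2   0.2 140.6] F [-0.2 -1.2  0.1] w 89.9 q [-0.51  0.24  0.25  1.87 -0.06  1.04  0.88]
```

```bash
python3 -m crank '[[[-0.131,-0.099,0,0,0,0,0.09],[-0.131,-0.099,0,0,0,0,0.09],[-0.131,-0.099,0,0,0,0,0.09],[-0.131,-0.099,0,0,0,0,0.09],[-0.131,-0.099,0,0,0,0,0.09]]]' >/dev/null
python3 -m crank '[[[-0.131,-0.099,0,0,0,0,0.09],[-0.131,-0.099,0,0,0,0,0.09],[-0.131,-0.099,0,0,0,0,0.09],[-0.131,-0.099,0,0,0,0,0.09],[-0.131,-0.099,0,0,0,0,0.09]]]' >/dev/null
python3 -m crank '[[[0,0,0,0,0,7,0.09],[0,0,0,0,0,14,0.09],[0,0,0,0,0,21,0.09],[0,0,0,0,0,28,0.09],[0,0,0,0,0,35,0.09]]]' >/dev/null
python3 -m crank '[[[0,0,0,0,0,7,0.09],[0,0,0,0,0,14,0.09],[0,0,0,0,0,21,0.09],[0,0,0,0,0,28,0.09],[0,0,0,0,0,35,0.09]]]' >/dev/null
python3 -m crank '[[[0,0,0,0,0,7,0.09],[0,0,0,0,0,14,0.09],[0,0,0,0,0,21,0.09],[0,0,0,0,0,28,0.09],[0,0,0,0,0,35,0.09]]]' >/dev/null
python3 -c "
from h import *
rel(59.2,-164.4,59,0)"
```

```text
t 3.43 grasp carrier [  62.3 -154. ] 245.3 shift [ -8.6   6.6 186.3] turn [-0.   0.  35.8] F [ 0.1  0.8 -0.2] w 90.2 q [-0.28  0.61  0.81  1.49 -0.45  1.24 -0.13]
```

```bash
python3 -m crank '[[[-0.009,0.007,0.03,0,0,0,0.09],[-0.009,0.007,0.06,0,0,0,0.09],[-0.009,0.007,0.09,0,0,0,0.09],[-0.009,0.007,0.1,0,0,0,0.09],[-0.009,0.007,0.1,0,0,0,0.09]]]' >/dev/null
python3 - <<'E'
from h import *
rel(59.2,-164.4,59,-35)
a=robot.snapshot("side")[:,:,::-1]; b=robot.snapshot("top")[:,:,::-1]
c=np.hstack([cv2.resize(a[180:340,220:420],None,fx=2,fy=2),cv2.resize(b[140:300,250:450],None,fx=2,fy=2)]);cv2.imwrite("pics/a1.png",c)
E
```

```text
t 3.85 grasp carrier [  57.8 -164. ] 142.7 shift [ 0.7  0.7 83.6] turn [-0.2  0.3 71.2] F [-0.  -0.1  0.3] w 90.0 q [-0.23  0.7   0.75  1.6  -0.53  1.06 -0.05]
```

View pics/a1.png

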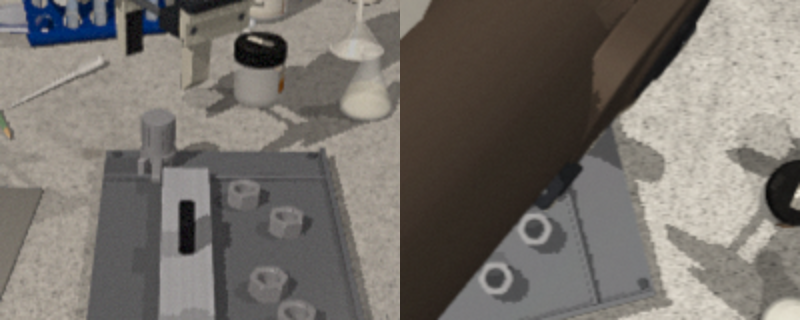

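Side view: the open fingers straddle the collar (158,130) from above, well clear of the jar (260,70). I'll descend and grip.

```bash
python3 -m crank '[[[0,0,0.025,0,0,0,0.09],[0,0,0.05,0,0,0,0.09],[0,0,0.07,0,0,0,0.09],[0,0,0.083,0,0,0,0.09],[0,0,0.083,0,0,0,0.09]]]'
python3 -m crank '[[[0,0,0,0,0,0,0.03],[0,0,0,0,0,0,0.03],[0,0,0,0,0,0,0.03],[0,0,0,0,0,0,0.03],[0,0,0,0,0,0,0.03]]]' 40
python3 -m crank '[[[0,0,0,0,0,0,0.03],[0,0,0,0,0,0,0.03],[0,0,0,0,0,0,0.03],[0,0,0,0,0,0,0.03],[0,0,0,0,0,0,0.03]]]' 40
python3 -c "
from h import *
rel(59.2,-164.4,59,0)"
```

```text
t: 4.37
position: [644.2, -196.1, 220.7]
ee_rot: [-2.856, -1.305, 0.002]
force: [-0.8, -0.2, -1.1]
grip_width: 90.4
finger_force: 0.0
t: 4.78
position: [644.5, -196.7, 222.7]
ee_rot: [2.857, 1.305, 0.002]
force: [0.0, -0.2, 0.6]
grip_width: 61.1
finger_force: 0.0
t: 5.2
position: [644.8, -197.0, 222.0]
ee_rot: [2.856, 1.305, 0.002]
force: [3.5, -2.5, -1.6]
grip_width: 33.2
finger_force: 40.0
t 5.2 grasp carrier [  59.5 -166.9] 63.0 shift [ 1.2 -1.8  3.9] turn [ 0.1 -0.  36.2] F [ 3.5 -2.5 -1.6] w 33.2 q [-0.2   0.79  0.69  1.66 -0.6   0.92  0.01]
```

```bash
python3 -m crank '[[[0,0,-0.005,0,0,0,0.03],[0,0,-0.01,0,0,0,0.03],[0,0,-0.016,0,0,0,0.03],[0,0,-0.016,0,0,0,0.03],[0,0,-0.016,0,0,0,0.03]]]' 45
python3 -m crank '[[[0,0,0,0,0,4,0.03],[0,0,0,0,0,8,0.03],[0,0,0,0,0,12,0.03],[0,0,0,0,0,12,0.03],[0,0,0,0,0,12,0.03]]]' 45
python3 - <<'E'
from h import *
rel(59.2,-164.4,59,0)
a=robot.snapshot("side")[:,:,::-1]
cv2.imwrite("pics/a2.png",cv2.resize(a[190:340,240:420],None,fx=3,fy=3))
E
```

```text
t: 5.62
position: [644.8, -197.0, 237.5]
ee_rot: [2.856, 1.305, 0.001]
force: [6.5, -3.7, -10.0]
grip_width: 33.2
finger_force: 44.9
t: 6.03
position: [644.7, -196.7, 236.9]
ee_rot: [2.977, 0.998, 0.0]
force: [6.6, -4.0, -9.0]
grip_width: 33.1
finger_force: 44.9
t 6.03 grasp carrier [  59.3 -166.6] 77.9 shift [ 0.7 -1.8 18.9] turn [ 0.1  0.  24.1] F [ 6.6 -4.  -9. ] w 33.1 q [-0.23  0.79  0.75  1.65 -0.63  0.96 -0.18]
```

View pics/a2.png

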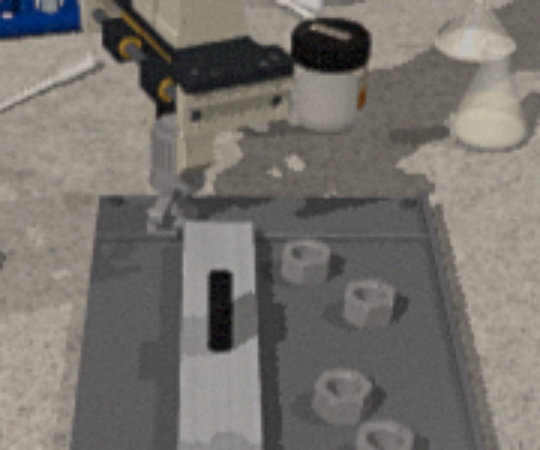

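The collar is up (spring force about 10 N) and turning in the gripper. I'll carry on clockwise to the end.

```bash
python3 -m crank '[[[0,0,0,0,0,5,0.03],[0,0,0,0,0,10,0.03],[0,0,0,0,0,15,0.03],[0,0,0,0,0,20,0.03],[0,0,0,0,0,25,0.03]]]' 45
python3 -m crank '[[[0,0,0,0,0,5,0.03],[0,0,0,0,0,10,0.03],[0,0,0,0,0,15,0.03],[0,0,0,0,0,20,0.03],[0,0,0,0,0,25,0.03]]]' 45
python3 -m crank '[[[0,0,0,0,0,5,0.03],[0,0,0,0,0,10,0.03],[0,0,0,0,0,10,0.03],[0,0,0,0,0,10,0.03]]]' 45
python3 -c "
from h import *
print(robot.get_obs()['moment'])
rel(59.2,-164.4,59,0)"
```

```text
t: 6.5
position: [644.6, -196.3, 236.8]
ee_rot: [3.124, 0.325, 0.0]
force: [5.2, -1.7, -9.9]
grip_width: 33.2
finger_force: 44.9
t: 6.92
position: [644.7, -195.8, 236.7]
ee_rot: [-3.121, 0.358, -0.0]
force: [4.9, -1.5, -9.6]
grip_width: 33.1
finger_force: 44.9
t: 7.25
position: [644.7, -195.6, 236.6]
ee_rot: [-3.08, 0.618, 0.001]
force: [4.6, -0.4, -8.3]
grip_width: 33.0
finger_force: 45.0
[-0.0192083  -1.04642241  0.76070501]
t 7.25 grasp carrier [  59.4 -165.1] 77.6 shift [-0.7 -0.5 18.6] turn [ -0.    0.  -35.6] F [ 4.6 -0.4 -8.3] w 33.0 q [-0.35  0.9   1.01  1.66 -0.85  1.08 -1.05]
```

```bash
python3 -m crank '[[[0,0,0.005,0,0,0,0.03],[0,0,0.01,0,0,0,0.03],[0,0,0.016,0,0,0,0.03],[0,0,0.016,0,0,0,0.03],[0,0,0.016,0,0,0,0.03]]]' 45
python3 -m crank '[[[0,0,0,0,0,0,0.06],[0,0,0,0,0,0,0.08],[0,0,0,0,0,0,0.09],[0,0,0,0,0,0,0.09],[0,0,0,0,0,0,0.09]]]' 45
python3 -m crank '[[[0,0,-0.03,0,0,0,0.09],[0,0,-0.06,0,0,0,0.09],[0,0,-0.09,0,0,0,0.09],[0,0,-0.1,0,0,0,0.09],[0,0,-0.1,0,0,0,0.09]]]' 45
python3 -m crank '[[[0,0,0,0,0,-7,0.09],[0,0,0,0,0,-14,0.09],[0,0,0,0,0,-21,0.09],[0,0,0,0,0,-28,0.09],[0,0,0,0,0,-35,0.09]]]' 45
python3 - <<'E'
from h import *
rel(31,-1,80,0)
a=robot.snapshot("side")[:,:,::-1]
cv2.imwrite("pics/a3.png",cv2.resize(a[190:340,240:420],None,fx=3,fy=3))
E
```

```text
t: 7.67
position: [644.7, -196.1, 221.9]
ee_rot: [-3.078, 0.621, -0.001]
force: [3.7, 3.8, -0.8]
grip_width: 33.1
finger_force: 45.0
t: 8.08
position: [643.9, -197.0, 221.8]
ee_rot: [3.078, -0.625, -0.0]
force: [-0.2, 0.2, -1.1]
grip_width: 62.1
finger_force: 0.0
t: 8.5
position: [644.6, -197.6, 325.0]
ee_rot: [3.078, -0.624, 0.007]
force: [0.1, -0.2, 0.7]
grip_width: 89.0
finger_force: 0.0
t: 8.92
position: [643.9, -196.2, 320.2]
ee_rot: [-3.122, -0.341, 0.003]
force: [0.2, -0.4, -0.0]
grip_width: 89.9
finger_force: 0.0
t 8.92 grasp carrier [  58.4 -165.4] 161.2 shift [ -28.8 -164.3   81.5] turn [-0.1  0.1 -0.5] F [ 0.2 -0.4 -0. ] w 89.9 q [-0.32  0.74  0.93  1.59 -0.64  1.14 -0.59]
```

View pics/a3.png

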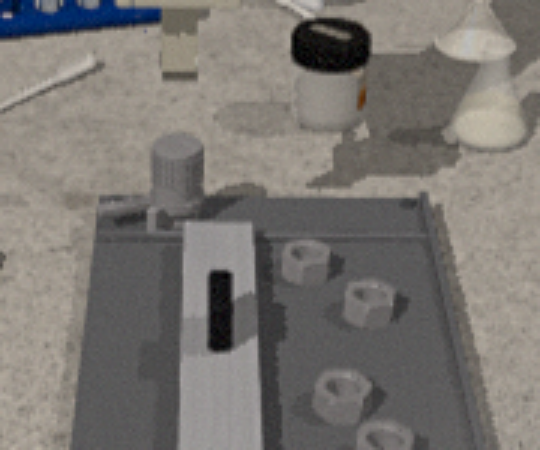

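The collar is down, with its finger pointing to +x (left, at (110,210)) and the keeper free. Next is the handle.

```bash
python3 -m crank '[[[-0.007,-0.04,0,0,0,0,0.09],[-0.014,-0.08,0,0,0,0,0.09],[-0.021,-0.12,0,0,0,0,0.09],[-0.028,-0.16,0,0,0,0,0.08],[-0.029,-0.164,0,0,0,-0.5,0.08]]]' 30
python3 -m crank '[[[0,0,0.03,0,0,0,0.08],[0,0,0.06,0,0,0,0.08],[0,0,0.09,0,0,0,0.08],[0,0,0.1,0,0,0,0.08],[0,0,0.1,0,0,0,0.08]]]' 30
python3 -c "
from h import *
rel(30.5,-1,55,0)"
```

```text
t: 9.38
position: [579.7, -34.1, 319.3]
ee_rot: [-3.116, -0.353, 0.007]
force: [1.3, 0.0, -0.4]
grip_width: 81.9
finger_force: 0.0
t: 9.8
position: [580.3, -42.1, 219.0]
ee_rot: [-3.123, -0.342, 0.008]
force: [-0.6, -0.6, 0.0]
grip_width: 80.1
finger_force: 0.0
t 9.8 grasp carrier [30.2 -1. ] 60.0 shift [-0.5 -0.2  5. ] turn [-0.1  0.3 -0.5] F [-0.6 -0.6  0. ] w 80.1 q [-0.58  0.74  0.87  1.91 -0.75  0.86 -0.67]
```

```bash
python3 -m crank '[[[0,0,0.003,0,0,0,0.03],[0,0,0.003,0,0,0,0.03],[0,0,0.003,0,0,0,0.03],[0,0,0.003,0,0,0,0.03],[0,0,0.003,0,0,0,0.03]]]' 30
python3 -m crank '[[[0,0,0,0,0,0,0.03],[0,0,0,0,0,0,0.03],[0,0,0,0,0,0,0.03],[0,0,0,0,0,0,0.03]]]' 30
python3 -m crank '[[[0.01,0,0,0,0,0,0.03],[0.02,0,0,0,0,0,0.03],[0.03,0,0,0,0,0,0.03],[0.04,0,0,0,0,0,0.03],[0.045,0,0,0,0,0,0.03]]]' 30
python3 -c "
from h import *
rel(80,-1,55,0)"
```

```text
t: 10.22
position: [581.8, -42.3, 219.7]
ee_rot: [-3.123, -0.345, -0.003]
force: [-0.2, 0.2, 0.4]
grip_width: 51.0
finger_force: 0.0
t: 10.55
position: [581.6, -42.0, 219.2]
ee_rot: [-3.122, -0.345, -0.001]
force: [-1.8, 2.0, 6.0]
grip_width: 39.7
finger_force: 30.0
t: 10.97
position: [626.4, -31.8, 219.0]
ee_rot: [-3.122, -0.346, -0.001]
force: [-1.9, 1.7, 2.8]
grip_width: 40.4
finger_force: 3.0
t 10.97 grasp carrier [78.4 -1.3] 60.0 shift [ 1.7 -0.4  5. ] turn [-0.  -0.  -0.3] F [-1.9  1.7  2.8] w 40.4 q [-0.57  0.8   0.86  1.8  -0.75  0.92 -0.71]
```

The grip slackened briefly (3 N). I'll let it recover, then finish the slide against the stop.

```bash
python3 -m crank '[[[0,0,0,0,0,0,0.03],[0,0,0,0,0,0,0.03],[0,0,0,0,0,0,0.03],[0,0,0,0,0,0,0.03],[0,0,0,0,0,0,0.03]]]' 30
python3 -m crank '[[[0.002,0,0,0,0,0,0.03],[0.004,0,0,0,0,0,0.03],[0.006,0,0,0,0,0,0.03],[0.008,0,0,0,0,0,0.03],[0.008,0,0,0,0,0,0.03]]]' 30
python3 -c "
from h import *
rel(80,-1,55,0)"
```

```text
t: 11.38
position: [625.2, -32.2, 218.8]
ee_rot: [-3.122, -0.345, 0.0]
force: [-0.7, 4.1, 3.7]
grip_width: 39.8
finger_force: 30.0
t: 11.8
position: [630.1, -31.5, 218.6]
ee_rot: [-3.12, -0.343, 0.012]
force: [-17.8, 3.8, 19.7]
grip_width: 39.8
finger_force: 30.0
t 11.8 grasp carrier [80.9 -1.4] 59.6 shift [-2.  -0.9  4.6] turn [-0.2  0.4 -0.4] F [-17.8   3.8  19.7] w 39.8 q [-0.57  0.8   0.86  1.78 -0.75  0.93 -0.72]
```

```bash
python3 -m crank '[[[-0.004,0,0,0,0,0,0.06],[-0.004,0,0,0,0,0,0.08],[-0.004,0,0,0,0,0,0.08],[-0.004,0,0,0,0,0,0.08],[-0.004,0,0,0,0,0,0.08]]]' 30
python3 -m crank '[[[0,0,-0.03,0,0,0,0.08],[0,0,-0.06,0,0,0,0.08],[0,0,-0.09,0,0,0,0.08],[0,0,-0.09,0,0,0,0.08],[0,0,-0.09,0,0,0,0.08]]]' 30
python3 -m crank '[[[0,-0.2,0,0,0,0,0],[0,-0.2,0,0,0,0,0],[0,-0.2,0,0,0,0,0],[0,-0.2,0,0,0,0,0],[0,-0.2,0,0,0,0,0]]]' 30
python3 -m crank '[[[-0.1,-0.16,0,0,0,0,0],[-0.1,-0.16,0,0,0,0,0],[-0.1,-0.16,0,0,0,0,0],[-0.1,-0.16,0,0,0,0,0],[-0.1,-0.16,0,0,0,0,0]]]' 30
python3 - <<'E'
from h import *
rel(-60,94,100,0)
b=robot.snapshot("top")[:,:,::-1]
c=cv2.resize(b[165:340,170:400],None,fx=3.4,fy=3.4,interpolation=cv2.INTER_CUBIC); cv2.imwrite("pics/c1.png",c)
E
```

```text
t: 12.22
position: [629.5, -31.8, 218.6]
ee_rot: [3.122, 0.345, 0.0]
force: [-0.1, -0.3, -0.1]
grip_width: 68.7
finger_force: 0.0
t: 12.63
position: [630.0, -31.9, 310.4]
ee_rot: [3.122, 0.345, 0.005]
force: [0.8, 0.7, -1.4]
grip_width: 80.0
finger_force: 0.0
t: 13.05
position: [584.4, 167.2, 307.2]
ee_rot: [-3.122, -0.348, 0.003]
force: [0.5, -0.5, -0.3]
grip_width: 51.6
finger_force: 0.0
t: 13.47
position: [449.2, 301.6, 306.9]
ee_rot: [3.122, 0.352, -0.006]
force: [0.1, 1.1, -0.1]
grip_width: 18.1
finger_force: 0.0
t 13.47 grasp carrier [-20.3 363.2] 147.9 shift [-39.8 269.2  47.9] turn [-0.   0.2 -0.1] F [ 0.1  1.1 -0.1] w 18.1 q [-1.41  0.61  1.08  1.95 -0.65  0.99 -1.36]
```

View pics/c1.png

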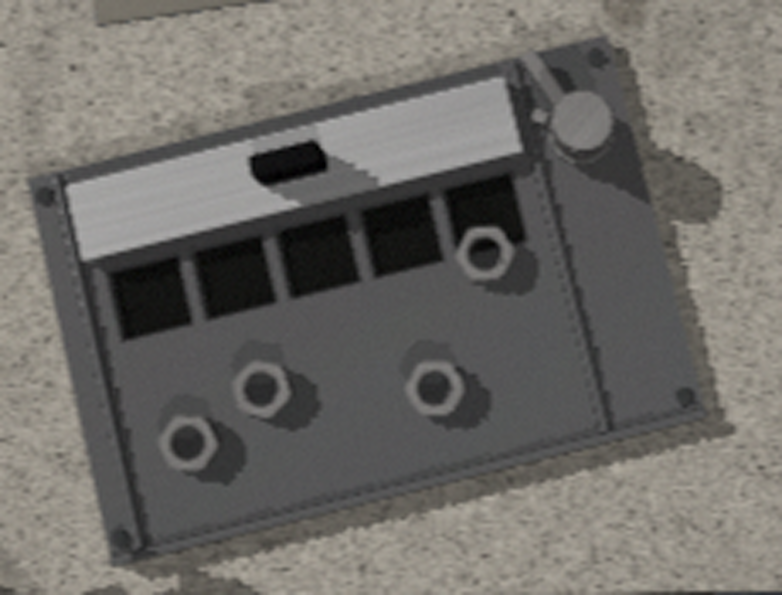

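The keeper is parked and all five pockets show at crop x ≈ 157, 241, 325, 408 and 490. The right nut has been knocked to (484,254), near pocket 5. The others are unmoved at (189,443), (262,389) and (435,388).

```bash
python3 - <<'E'
from h import *
for q in[(157,331),(241,312),(325,291),(408,270)]: print("pk near edge",w2c(ray("top",*cr(*q),14)).round(1))
for q in[(189,443),(262,389),(435,388),(484,254)]: print("nut",w2c(ray("top",*cr(*q),30)).round(1))
E
```

```text
pk near edge [ 10.2 100.5]
pk near edge [ 8.9 50.8]
pk near edge [8.8 0.8]
pk near edge [  8.8 -48.7]
nut [-57.5  93.7]
nut [-38.1  46.6]
nut [-61.5 -48.5]
nut [  5.4 -93.8]
```

```bash
python3 -m crank '[[[-0.019,0.13,0.0,0,0,0,0.056],[-0.019,0.13,0.0,0,0,0,0.056],[-0.019,0.13,0.0,0,0,0,0.056],[-0.019,0.13,0.0,0,0,0,0.056],[-0.019,0.13,0.0,0,0,0,0.056]]]' 10 >/dev/null
python3 -m crank '[[[-0.019,0.132,0.06,0,0,0,0.056],[-0.019,0.132,0.06,0,0,0,0.056],[-0.019,0.132,0.06,0,0,0,0.056],[-0.019,0.132,0.06,0,0,0,0.056],[-0.019,0.132,0.06,0,0,0,0.056]]]' 10 >/dev/null
python3 -m crank '[[[0,0,0,0,0,0,0.056],[0,0,0,0,0,0,0.056]]]' 10 >/dev/null
python3 -c "
from h import *
rel(-57.5,100.5,42,0)"
```

```text
t 14.52 grasp carrier [-55.9  98. ] 89.4 shift [-1.7 -2.6 47.4] turn [-0.   0.  -0.3] F [ 0.3 -0.7  0.3] w 55.9 q [-0.87  0.57  0.96  2.16 -0.69  0.76 -0.8 ]
```

```bash
python3 -m crank '[[[-0.002,-0.003,0.01,0,0,0,0.056],[-0.002,-0.003,0.03,0,0,0,0.056],[-0.002,-0.003,0.043,0,0,0,0.056],[-0.002,-0.003,0.048,0,0,0,0.056],[-0.002,-0.003,0.048,0,0,0,0.056]]]' 10
python3 -m crank '[[[0,0,0,0,0,0,0.05],[0,0,0,0,0,0,0.045],[0,0,0,0,0,0,0.04],[0,0,0,0,0,0,0.036],[0,0,0,0,0,0,0.036]]]' 5
python3 -c "
from h import *
rel(-57.5,100.5,42,0)
robot.snapshot('side')"
```

```text
t: 14.93
position: [470.1, 37.6, 199.6]
ee_rot: [-3.122, -0.348, 0.003]
force: [0.3, 0.6, 0.1]
grip_width: 56.1
finger_force: 0.0
t: 15.35
position: [470.8, 36.5, 201.1]
ee_rot: [-3.123, -0.345, -0.001]
force: [-0.1, -0.2, 0.7]
grip_width: 36.3
finger_force: 0.2
t 15.35 grasp carrier [-57.9  99.9] 42.1 shift [ 0.5 -0.6  0.1] turn [ 0.  -0.  -0.3] F [-0.1 -0.2  0.7] w 36.3 q [-0.79  0.63  0.85  2.19 -0.8   0.66 -0.72]
```

```bash
python3 -m crank '[[[0,0,0,0,0,0,0.05],[0,0,0,0,0,0,0.056],[0,0,-0.02,0,0,0,0.056],[0,0,-0.03,0,0,0,0.05],[0,0,-0.03,0,0,0,0.03]]]' 5 >/dev/null
python3 -m crank '[[[-0.02,0,0,0,0,0,0],[-0.036,0,0,0,0,0,0],[-0.036,0,0,0,0,0,0],[-0.036,0,0,0,0,0,0],[-0.036,0,0,0,0,0,0]]]' 10 >/dev/null
python3 -m crank '[[[0,0,0,0,0,0,0],[0,0,0.015,0,0,0,0],[0,0,0.03,0,0,0,0],[0,0,0.034,0,0,0,0],[0,0,0.034,0,0,0,0]]]' 10
python3 -c "
from h import *
rel(3,100.5,38,0)"
```

```text
t: 16.65
position: [435.6, 28.5, 196.0]
ee_rot: [3.122, 0.345, -0.002]
force: [-0.1, 0.2, 0.5]
grip_width: 0.4
finger_force: 0.0
t 16.65 grasp carrier [-94.4 100. ] 37.0 shift [97.1 -1.  -1.1] turn [ 0.   0.1 -0.3] F [-0.1  0.2  0.5] w 0.4 q [-0.79  0.6   0.83  2.28 -0.82  0.6  -0.68]
```

```bash
python3 -m crank '[[[0.01,0,0,0,0,0,0],[0.02,0,0,0,0,0,0],[0.03,0,0,0,0,0,0],[0.038,0,0,0,0,0,0],[0.046,0,0,0,0,0,0]]]' 10
python3 -m crank '[[[0.008,0,0,0,0,0,0],[0.016,0,0,0,0,0,0],[0.024,0,0,0,0,0,0],[0.032,0,0,0,0,0,0],[0.038,0,0,0,0,0,0]]]' 10
python3 -m crank '[[[0.004,0,0,0,0,0,0],[0.008,0,0,0,0,0,0],[0.012,0,0,0,0,0,0],[0.016,0,0,0,0,0,0],[0.016,0,0,0,0,0,0]]]' 10
python3 - <<'E'
from h import *
rel(3,100.5,38,0)
a=robot.snapshot("side")[:,:,::-1]
cv2.imwrite("pics/n1.png",cv2.resize(a[230:380,250:430],None,fx=3,fy=3))
E
```

```text
t: 17.07
position: [481.8, 39.0, 197.0]
ee_rot: [3.122, 0.346, 0.001]
force: [-0.8, 0.1, 1.0]
grip_width: 0.3
finger_force: 0.2
t: 17.48
position: [518.5, 47.2, 196.7]
ee_rot: [3.122, 0.345, 0.0]
force: [-0.3, 0.1, 1.4]
grip_width: 0.8
finger_force: 0.3
t: 17.9
position: [533.8, 50.6, 196.8]
ee_rot: [3.122, 0.345, 0.001]
force: [-0.4, 0.7, 0.4]
grip_width: 0.6
finger_force: 0.0
t 17.9 grasp carrier [ 6.6 99.6] 37.8 shift [-3.5 -0.9 -0.2] turn [ 0.  -0.  -0.3] F [-0.4  0.7  0.4] w 0.6 q [-0.76  0.71  0.84  2.04 -0.8   0.75 -0.77]
```

View pics/n1.png

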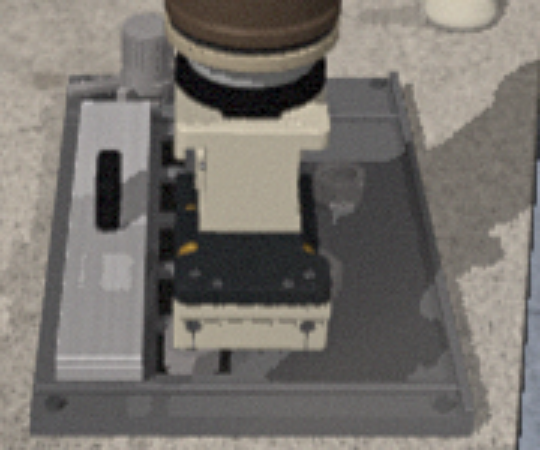

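The nut sits at about (190,360) in the pocket 1 area, mostly hidden by the gripper. I'll do the next nut and check both from above later.

```bash
python3 -m crank '[[[-0.006,0,0,0,0,0,0],[-0.006,0,-0.02,0,0,0,0],[-0.006,0,-0.04,0,0,0,0],[-0.03,0.02,-0.04,0,0,0,0.056],[-0.045,0.048,-0.04,0,0,0,0.056]]]' 10 >/dev/null
python3 -m crank '[[[0,0,0,0,0,0,0.056],[0,0,0,0,0,0,0.056],[0,0,0,0,0,0,0.056],[0,0,0,0,0,0,0.056],[0,0,0,0,0,0,0.056]]]' 10
python3 -c "
from h import *
rel(-38.1,50.8,42,0)"
```

```text
t: 18.78
position: [499.9, -5.3, 236.5]
ee_rot: [-3.122, -0.347, 0.0]
force: [0.2, 0.5, 0.3]
grip_width: 42.5
finger_force: 0.0
t 18.78 grasp carrier [-39.1  52.7] 77.5 shift [ 1.   1.9 35.5] turn [-0.   0.  -0.2] F [0.2 0.5 0.3] w 42.5 q [-0.73  0.61  0.91  2.1  -0.71  0.77 -0.71]
```

```bash
python3 -m crank '[[[0.001,0.002,0,0,0,0,0.056],[0.001,0.002,0,0,0,0,0.056],[0.001,0.002,0,0,0,0,0.056],[0.001,0.002,0.02,0,0,0,0.056],[0.001,0.002,0.036,0,0,0,0.056]]]' 10
python3 -m crank '[[[0,0,0,0,0,0,0.056],[0,0,0,0,0,0,0.048],[0,0,0,0,0,0,0.04],[0,0,0,0,0,0,0.036],[0,0,0,0,0,0,0.036]]]' 5
python3 -c "
from h import *
rel(-38,50.8,42,0)"
python3 -m crank '[[[0,0,0,0,0,0,0.05],[0,0,0,0,0,0,0.056],[0,0,-0.02,0,0,0,0.056],[0,0,-0.03,0,0,0,0.05],[0,0,-0.03,0,0,0,0.03]]]' 5 >/dev/null
python3 -m crank '[[[-0.02,0,0,0,0,0,0],[-0.036,0,0,0,0,0,0],[-0.036,0,0,0,0,0,0],[-0.036,0,0,0,0,0,0],[-0.036,0,0,0,0,0,0]]]' 10 >/dev/null
python3 -m crank '[[[0,0,0,0,0,0,0],[0,0,0.015,0,0,0,0],[0,0,0.03,0,0,0,0],[0,0,0.034,0,0,0,0],[0,0,0.034,0,0,0,0]]]' 10
python3 -c "
from h import *
rel(5,50.8,38,0)"
```

```text
t: 19.2
position: [501.5, -7.7, 200.4]
ee_rot: [-3.122, -0.346, -0.002]
force: [0.4, 0.2, -1.0]
grip_width: 56.1
finger_force: 0.0
t: 19.62
position: [501.4, -8.0, 201.5]
ee_rot: [3.123, 0.345, 0.002]
force: [-0.2, -0.7, 0.6]
grip_width: 36.9
finger_force: 0.3
t 19.62 grasp carrier [-38.   49.7] 42.5 shift [ 0.2 -1.1  0.5] turn [ 0.  -0.1 -0.3] F [-0.2 -0.7  0.6] w 36.9 q [-0.67  0.66  0.84  2.12 -0.79  0.7  -0.65]
t: 20.87
position: [466.0, -15.8, 196.0]
ee_rot: [3.122, 0.345, -0.002]
force: [-0.3, -0.2, -0.2]
grip_width: 0.0
finger_force: 0.0
t 20.87 grasp carrier [-74.7  50. ] 37.0 shift [79.4 -1.2 -1.2] turn [ 0.   0.1 -0.3] F [-0.3 -0.2 -0.2] w 0.0 q [-0.67  0.63  0.83  2.21 -0.8   0.64 -0.61]
```

```bash
python3 -m crank '[[[0.01,0,0,0,0,0,0],[0.02,0,0,0,0,0,0],[0.028,0,0,0,0,0,0],[0.036,0,0,0,0,0,0],[0.042,0,0,0,0,0,0]]]' 10 >/dev/null
python3 -m crank '[[[0.008,0,0,0,0,0,0],[0.016,0,0,0,0,0,0],[0.022,0,0,0,0,0,0],[0.026,0,0,0,0,0,0],[0.030,0,0,0,0,0,0]]]' 10
python3 -m crank '[[[0.003,0,0,0,0,0,0],[0.006,0,0,0,0,0,0],[0.009,0,0,0,0,0,0],[0.009,0,0,0,0,0,0]]]' 10
python3 -m crank '[[[-0.006,0,0,0,0,0,0],[-0.006,0,-0.02,0,0,0,0],[-0.006,0,-0.04,0,0,0,0],[-0.03,0.02,-0.04,0,0,0,0],[-0.06,0.05,-0.04,0,0,0,0]]]' 10 >/dev/null
python3 -m crank '[[[-0.02,0.025,0,0,0,0,0],[-0.041,0.05,0,0,0,0,0],[-0.041,0.05,0,0,0,0,0],[-0.041,0.05,0,0,0,0,0],[-0.041,0.05,0,0,0,0,0]]]' 10 >/dev/null
python3 - <<'E'
from h import *
rel(-94,-49,38,0)
cv2.imwrite("pics/s2.png",robot.snapshot("side")[:,:,::-1][230:380,250:430].repeat(3,0).repeat(3,1))
E
```

```text
t: 21.7
position: [536.6, -0.1, 196.7]
ee_rot: [3.123, 0.345, -0.0]
force: [0.4, 0.5, 0.1]
grip_width: 0.3
finger_force: 0.1
t: 22.03
position: [545.5, 2.0, 196.8]
ee_rot: [3.122, 0.345, 0.001]
force: [-1.3, 0.8, -0.1]
grip_width: 0.5
finger_force: 0.0
t 22.87 grasp carrier [-94.5 -48.9] 77.8 shift [ 0.6  0.  39.8] turn [-0.  -0.  -0.4] F [ 1.4 -0.8  0.3] w 0.4 q [-0.5   0.58  0.9   2.14 -0.69  0.74 -0.49]
```

View pics/s2.png

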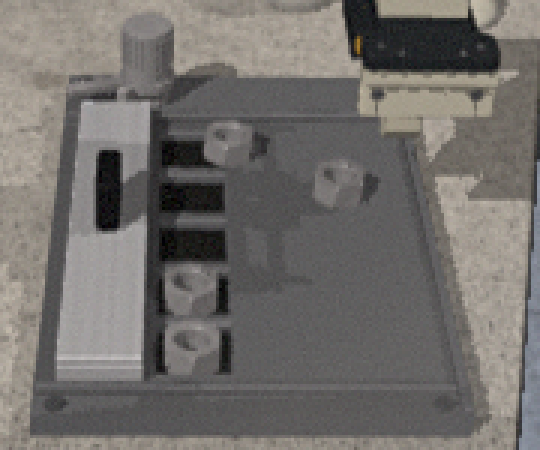

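Two nuts lie in pockets 1 and 2, at (193,350) and (190,290). Nut 3 is at (338,183), ahead of the paddle, and nut 4 is at (230,143) on the edge of pocket 5. I'll push nut 3.

```bash
python3 -m crank '[[[0,0,0.015,0,0,0,0],[0,0,0.03,0,0,0,0],[0,0,0.04,0,0,0,0],[0,0,0.04,0,0,0,0],[0,0,0.04,0,0,0,0]]]' 10
python3 -m crank '[[[0.01,0,0,0,0,0,0],[0.02,0,0,0,0,0,0],[0.03,0,0,0,0,0,0],[0.038,0,0,0,0,0,0],[0.046,0,0,0,0,0,0]]]' 10 >/dev/null
python3 -m crank '[[[0.008,0,0,0,0,0,0],[0.016,0,0,0,0,0,0],[0.024,0,0,0,0,0,0],[0.032,0,0,0,0,0,0],[0.038,0,0,0,0,0,0]]]' 10
python3 -m crank '[[[0.004,0,0,0,0,0,0],[0.008,0,0,0,0,0,0],[0.012,0,0,0,0,0,0],[0.016,0,0,0,0,0,0],[0.016,0,0,0,0,0,0]]]' 10
python3 -c "
from h import *
rel(5.4,-99,75,0)"
```

```text
t: 23.33
position: [468.7, -116.6, 196.4]
ee_rot: [-3.122, -0.347, 0.002]
force: [-0.5, -0.2, 0.2]
grip_width: 0.3
finger_force: 0.0
t: 24.17
position: [551.6, -98.6, 196.7]
ee_rot: [3.122, 0.345, 0.0]
force: [-0.9, -0.9, 0.7]
grip_width: 0.4
finger_force: 0.2
t: 24.58
position: [566.9, -95.1, 196.7]
ee_rot: [3.122, 0.346, 0.001]
force: [0.5, 0.7, 0.3]
grip_width: 0.6
finger_force: 0.0
t 24.58 grasp carrier [  6.3 -49.8] 37.7 shift [ -0.5  49.2 -37.3] turn [ 0.  -0.  -0.3] F [0.5 0.7 0.3] w 0.6 q [-0.46  0.75  0.82  1.94 -0.77  0.79 -0.56]
```

```bash
python3 -m crank '[[[-0.007,0,0,0,0,0,0],[-0.007,0,-0.02,0,0,0,0],[-0.007,0,-0.04,0,0,0,0],[-0.008,0.03,-0.04,0,0,0,0.056],[-0.008,0.05,-0.04,0,0,0,0.056]]]' 10 >/dev/null
python3 -m crank '[[[0,0,0,0,0,0,0.056],[0,0,0,0,0,0,0.056],[0,0,0,0,0,0,0.056],[0,0,0,0,0,0,0.056],[0,0,0,0,0,0,0.056]]]' 10 >/dev/null
python3 -m crank '[[[0,0,0,0,0,0,0.056],[0,0,0,0,0,0,0.056],[0,0,0.01,0,0,0,0.056],[0,0,0.025,0,0,0,0.056],[0,0,0.034,0,0,0,0.056]]]' 10
python3 -m crank '[[[0,0,0,0,0,0,0.056],[0,0,0,0,0,0,0.048],[0,0,0,0,0,0,0.04],[0,0,0,0,0,0,0.036],[0,0,0,0,0,0,0.036]]]' 5
python3 -c "
from h import *
rel(-2,-99.5,42,0)"
python3 -m crank '[[[0,0,0,0,0,0,0.05],[0,0,0,0,0,0,0.056],[0,0,-0.02,0,0,0,0.056],[0,0,-0.03,0,0,0,0.05],[0,0,-0.03,0,0,0,0.03]]]' 5 >/dev/null
python3 -m crank '[[[-0.02,0,0,0,0,0,0],[-0.034,0,0,0,0,0,0],[-0.034,0,0,0,0,0,0],[-0.034,0,0,0,0,0,0],[-0.034,0,0,0,0,0,0]]]' 10 >/dev/null
python3 -m crank '[[[0,0,0,0,0,0,0],[0,0,0.015,0,0,0,0],[0,0,0.03,0,0,0,0],[0,0,0.036,0,0,0,0],[0,0,0.036,0,0,0,0]]]' 10
python3 -c "
from h import *
rel(5.5,-99.5,38,0)"
```

```text
t: 25.83
position: [569.1, -145.4, 201.2]
ee_rot: [-3.122, -0.346, 0.001]
force: [0.5, 1.2, -0.2]
grip_width: 55.9
finger_force: 0.0
t: 26.25
position: [569.5, -146.0, 203.2]
ee_rot: [3.122, 0.345, 0.001]
force: [0.1, 0.8, -0.3]
grip_width: 37.4
finger_force: 0.1
t 26.25 grasp carrier [  -2.5 -100. ] 44.2 shift [ 0.7 -0.5  2.2] turn [ 0.  -0.  -0.3] F [ 0.1  0.8 -0.3] w 37.4 q [-0.37  0.75  0.82  1.91 -0.75  0.82 -0.49]
t: 27.5
position: [536.2, -152.9, 195.4]
ee_rot: [-3.122, -0.346, 0.003]
force: [-0.5, -0.5, 0.4]
grip_width: 0.6
finger_force: 0.0
t 27.5 grasp carrier [-37.1 -99.1] 36.4 shift [42.2  0.  -1.6] turn [-0.   0.1 -0.3] F [-0.5 -0.5  0.4] w 0.6 q [-0.36  0.73  0.8   1.98 -0.76  0.77 -0.44]
```

Push nut 4, then retreat up and away to look.

```bash
python3 -m crank '[[[0.008,0,0,0,0,0,0],[0.016,0,0,0,0,0,0],[0.022,0,0,0,0,0,0],[0.028,0,0,0,0,0,0],[0.033,0,0,0,0,0,0]]]' 10
python3 -m crank '[[[0.003,0,0,0,0,0,0],[0.006,0,0,0,0,0,0],[0.01,0,0,0,0,0,0],[0.01,0,0,0,0,0,0]]]' 10
python3 -m crank '[[[-0.006,0,0,0,0,0,0],[-0.006,0,-0.03,0,0,0,0],[-0.006,0,-0.06,0,0,0,0],[-0.006,0,-0.09,0,0,0,0],[-0.006,0,-0.1,0,0,0,0]]]' 10 >/dev/null
python3 -m crank '[[[0,-0.2,0,0,0,0,0],[0,-0.2,0,0,0,0,0],[0,-0.2,0,0,0,0,0],[0,-0.2,0,0,0,0,0],[0,-0.2,0,0,0,0,0]]]' 30 >/dev/null
python3 -m crank '[[[0,-0.2,0,0,0,0,0],[0,-0.2,0,0,0,0,0],[0,-0.2,0,0,0,0,0],[0,-0.2,0,0,0,0,0],[0,-0.2,0,0,0,0,0]]]' 30 >/dev/null
python3 - <<'E'
from h import *
rel(80,-1,150,0)
b=robot.snapshot("top")[:,:,::-1];a=robot.snapshot("side")[:,:,::-1]
c=cv2.resize(b[165:340,170:400],None,fx=3.4,fy=3.4,interpolation=cv2.INTER_CUBIC); cv2.imwrite("pics/c2full.png",c)
cv2.imwrite("pics/c2.png",np.hstack([c[50:380,40:560],cv2.resize(a[250:360,290:350],None,fx=3,fy=3)])if 0 else c[50:400])
cv2.imwrite("pics/s3.png",cv2.resize(a[255:370,260:360],None,fx=5,fy=5,interpolation=cv2.INTER_CUBIC))
E
```

```text
t: 27.92
position: [569.5, -145.8, 197.1]
ee_rot: [3.122, 0.346, 0.001]
force: [-0.4, 0.1, 0.0]
grip_width: 0.4
finger_force: 0.1
t: 28.25
position: [578.8, -143.7, 196.7]
ee_rot: [3.122, 0.346, 0.001]
force: [0.3, -0.1, 0.1]
grip_width: 0.7
finger_force: 0.1
t 29.5 grasp carrier [  1.3 303.5] 137.2 shift [ 79.7 304.  -13.2] turn [-0.1  0.1 -0.2] F [ 1.1  0.9 -0.8] w 0.1 q [-1.26  0.61  1.04  1.95 -0.65  0.96 -1.25]
```

View pics/c2.png

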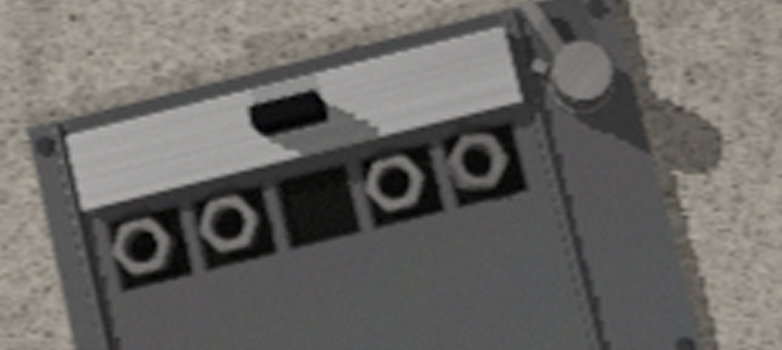

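View pics/s3.png

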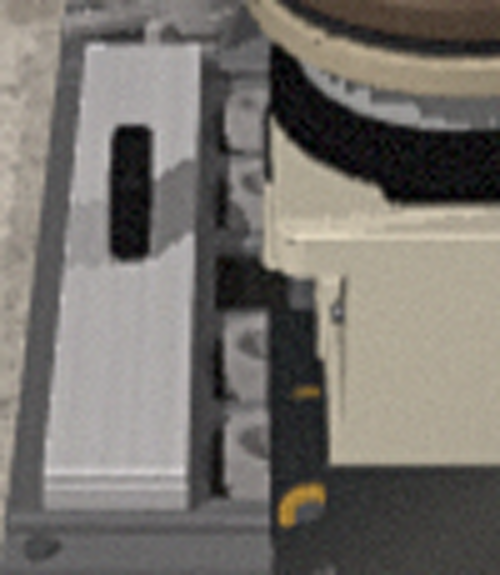

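All four nuts appear flat in pockets 1, 2, 4 and 5, at crop x ≈ 143, 229, 395 and 478, with pocket 3 empty. Next I'll close the keeper.

```bash
python3 - <<'E'
from h import *
for q in[(143,296),(229,273),(395,233),(478,211)]: print("nut@23",w2c(ray("top",*cr(*q),23)).round(1))
E
python3 -m crank '[[[0.04,0.15,0,0,0,0,0.08],[0.04,0.15,0,0,0,0,0.08],[0.04,0.15,0,0,0,0,0.08],[0.04,0.15,0,0,0,0,0.08],[0.04,0.15,0,0,0,0,0.08]]]' 30 >/dev/null
python3 -m crank '[[[0.04,0.154,0,0,0,0,0.08],[0.04,0.154,0,0,0,0,0.08],[0.04,0.154,0,0,0,0,0.08],[0.04,0.154,0,0,0,0,0.08],[0.04,0.154,0,0,0,0,0.08]]]' 30 >/dev/null
python3 -m crank '[[[0,0,0,0,0,0,0.08],[0,0,0,0,0,0,0.08],[0,0,0.02,0,0,0,0.08],[0,0,0.05,0,0,0,0.08],[0,0,0.06,0,0,0,0.08]]]' 30
python3 -c "
from h import *
rel(79.5,-1,58,0)"
```

```text
nut@23 [ 30.8 101.9]
nut@23 [31.5 50.9]
nut@23 [ 30.4 -47.1]
nut@23 [ 31.  -96.4]
t: 30.85
position: [627.8, -31.6, 233.4]
ee_rot: [-3.12, -0.349, 0.006]
force: [-1.8, 0.9, -0.1]
grip_width: 80.0
finger_force: 0.0
t 30.85 grasp carrier [79.2 -1.1] 74.4 shift [-0.2 -0.5 16.4] turn [-0.1  0.2 -0.2] F [-1.8  0.9 -0.1] w 80.0 q [-0.57  0.78  0.87  1.78 -0.72  0.94 -0.74]
```

```bash
python3 -m crank '[[[0,0,0.008,0,0,0,0.08],[0,0,0.016,0,0,0,0.08],[0,0,0.016,0,0,0,0.06],[0,0,0.016,0,0,0,0.03],[0,0,0.016,0,0,0,0.03]]]' 30 >/dev/null
python3 -m crank '[[[0,0,0,0,0,0,0.03],[0,0,0,0,0,0,0.03],[0,0,0,0,0,0,0.03],[0,0,0,0,0,0,0.03],[0,0,0,0,0,0,0.03]]]' 30
python3 -m crank '[[[-0.005,0,0,0,0,0,0.03],[-0.01,0,0,0,0,0,0.03],[-0.016,0,0,0,0,0,0.03],[-0.022,0,0,0,0,0,0.03],[-0.025,0,0,0,0,0,0.03]]]' 30
python3 -m crank '[[[-0.005,0,0,0,0,0,0.03],[-0.01,0,0,0,0,0,0.03],[-0.015,0,0,0,0,0,0.03],[-0.02,0,0,0,0,0,0.03],[-0.022,0,0,0,0,0,0.03]]]' 30
python3 -m crank '[[[-0.002,0,0,0,0,0,0.03],[-0.004,0,0,0,0,0,0.03],[-0.006,0,0,0,0,0,0.03],[-0.006,0,0,0,0,0,0.03],[-0.006,0,0,0,0,0,0.03]]]' 30
python3 -c "
from h import *
rel(30,-1,58,0)"
```

```text
t: 31.68
position: [629.3, -31.9, 221.1]
ee_rot: [-3.118, -0.348, 0.001]
force: [-3.3, 7.3, 7.6]
grip_width: 39.4
finger_force: 30.0
t: 32.1
position: [608.1, -36.1, 221.3]
ee_rot: [-3.119, -0.35, -0.013]
force: [21.7, 9.5, -15.9]
grip_width: 40.0
finger_force: 30.0
t: 32.52
position: [591.3, -39.5, 222.9]
ee_rot: [-3.12, -0.355, -0.029]
force: [36.7, 13.7, -16.0]
grip_width: 38.4
finger_force: 30.0
t: 32.93
position: [577.2, -46.1, 220.7]
ee_rot: [-3.123, -0.343, 0.001]
force: [-0.1, -0.0, -0.5]
grip_width: 30.4
finger_force: 0.0
t 32.93 grasp carrier [27.  -4.3] 61.7 shift [ 2.9 -3.4  3.7] turn [-0.   0.  -0.4] F [-0.1 -0.  -0.5] w 30.4 q [-0.57  0.73  0.86  1.92 -0.74  0.85 -0.67]
```

The keeper was blocked (rising to 37 N) and the handle slipped out of the grip. I'll lift and look.

```bash
python3 -m crank '[[[0,0,-0.02,0,0,0,0.03],[0,0,-0.05,0,0,0,0.03],[0,0,-0.08,0,0,0,0.03],[0,0,-0.09,0,0,0,0.03],[0,0,-0.09,0,0,0,0.03]]]' 30 >/dev/null
python3 -m crank '[[[0,-0.2,0,0,0,0,0.03],[0,-0.2,0,0,0,0,0.03],[0,-0.2,0,0,0,0,0.03],[0,-0.2,0,0,0,0,0.03],[0,-0.2,0,0,0,0,0.03]]]' 30 >/dev/null
python3 -m crank '[[[0,-0.15,0,0,0,0,0],[0,-0.15,0,0,0,0,0],[0,-0.15,0,0,0,0,0],[0,-0.15,0,0,0,0,0],[0,-0.15,0,0,0,0,0]]]' 30 >/dev/null
python3 - <<'E'
from h import *
rel(80,-1,150,0)
b=robot.snapshot("top")[:,:,::-1];a=robot.snapshot("side")[:,:,::-1]
c=cv2.resize(b[165:340,170:400],None,fx=3.4,fy=3.4,interpolation=cv2.INTER_CUBIC)[30:310,:560]
s=cv2.resize(a[240:345,255:415],None,fx=3.5,fy=3.5,interpolation=cv2.INTER_CUBIC)[:310]
w=np.zeros((590,562,3),np.uint8);w[:280,:560]=c;w[280:280+s.shape[0],:s.shape[1]]=s;cv2.imwrite("pics/k1.png",w)
E
```

```text
t 34.18 grasp carrier [ 28.3 353.7] 149.4 shift [ 49.8 354.6  -1.3] turn [-0.1  0.2  0.2] F [1.  1.6 0.1] w 2.0 q [-1.3   0.66  1.03  1.84 -0.66  1.03 -1.33]
```

View pics/k1.png

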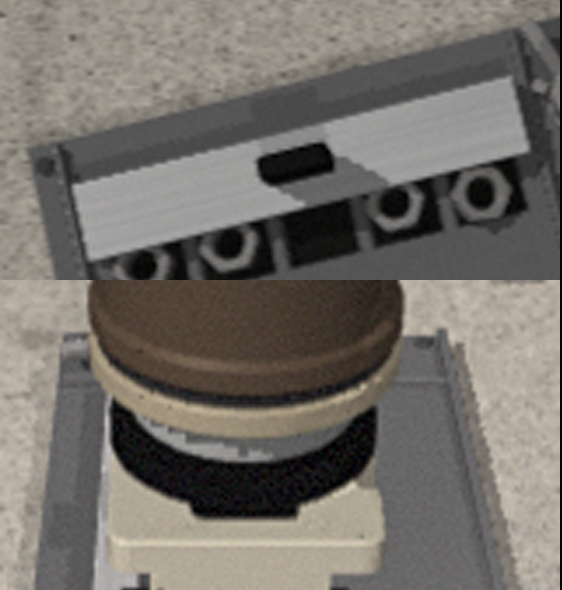

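The handle is at crop (296,195), so the keeper stopped about 15 mm out. The pocket 5 nut, at (481,223), was shoved along in front of it, so it wasn't seated flat. I'll pull the keeper back first.

```bash
python3 - <<'E'
from h import *
print("handle",w2c(ray("top",*cr(296,195-5),66)).round(1)); print("nut4",w2c(ray("top",*cr(481,223),25)).round(1))
E
python3 -m crank '[[[0.012,0.175,0,0,0,0,0.08],[0.012,0.175,0,0,0,0,0.08],[0.012,0.175,0,0,0,0,0.08],[0.012,0.175,0,0,0,0,0.08],[0.012,0.175,0,0,0,0,0.08]]]' 40 >/dev/null
python3 -m crank '[[[0.012,0.178,0,0,0,0,0.08],[0.012,0.178,0,0,0,0,0.08],[0.012,0.178,0,0,0,0,0.08],[0.012,0.178,0,0,0,0,0.08],[0.012,0.178,0,0,0,0,0.08]]]' 40 >/dev/null
python3 -m crank '[[[0,0,0,0,0,0,0.08],[0,0,0,0,0,0,0.08],[0,0,0,0,0,0,0.08]]]' 40
python3 -c "
from h import *
rel(55,-1,56,0)"
```

```text
handle [61.7 -2.5]
nut4 [ 23.6 -96.4]
t: 35.37
position: [601.3, -43.0, 310.1]
ee_rot: [-3.122, -0.344, 0.002]
force: [-0.3, -0.1, 0.7]
grip_width: 79.2
finger_force: 0.0
t 35.37 grasp carrier [51.2 -6.6] 151.1 shift [ 3.8 -5.7 95.1] turn [-0.1  0.1 -0.4] F [-0.3 -0.1  0.7] w 79.2 q [-0.63  0.66  0.96  1.79 -0.62  1.03 -0.78]
```

```bash
python3 -m crank '[[[0.01,-0.006,0,0,0,0,0.08],[0.01,-0.006,0.03,0,0,0,0.08],[0.01,-0.006,0.06,0,0,0,0.08],[0.01,-0.006,0.09,0,0,0,0.08],[0.01,-0.006,0.095,0,0,0,0.08]]]' 40 >/dev/null
python3 -m crank '[[[0,0,0,0,0,0,0.08],[0,0,0,0,0,0,0.06],[0,0,0,0,0,0,0.03],[0,0,0,0,0,0,0.03],[0,0,0,0,0,0,0.03]]]' 40 >/dev/null
python3 -m crank '[[[0,0,0,0,0,0,0.03],[0,0,0,0,0,0,0.03],[0,0,0,0,0,0,0.03],[0,0,0,0,0,0,0.03],[0,0,0,0,0,0,0.03]]]' 40
python3 -m crank '[[[0.005,0,0,0,0,0,0.03],[0.01,0,0,0,0,0,0.03],[0.015,0,0,0,0,0,0.03],[0.018,0,0,0,0,0,0.03],[0.02,0,0,0,0,0,0.03]]]' 40
python3 -c "
from h import *
rel(80,-1,56,0)"
```

```text
t: 36.62
position: [610.4, -35.3, 216.1]
ee_rot: [-3.122, -0.345, -0.001]
force: [-0.7, 1.3, 4.5]
grip_width: 39.8
finger_force: 40.0
t: 37.03
position: [628.7, -31.4, 216.0]
ee_rot: [-3.122, -0.344, 0.006]
force: [-15.7, 0.3, 18.4]
grip_width: 39.4
finger_force: 40.0
t 37.03 grasp carrier [80.1 -1.4] 57.0 shift [-0.6 -0.6  1. ] turn [-0.1  0.2 -0.4] F [-15.7   0.3  18.4] w 39.4 q [-0.56  0.8   0.85  1.79 -0.75  0.91 -0.73]
```

```bash
python3 -m crank '[[[-0.003,0,0,0,0,0,0.06],[-0.003,0,0,0,0,0,0.08],[-0.003,0,0,0,0,0,0.08],[-0.003,0,0,0,0,0,0.08],[-0.003,0,0,0,0,0,0.08]]]' 40 >/dev/null
python3 -m crank '[[[0,0,-0.04,0,0,0,0.08],[0,0,-0.08,0,0,0,0.08],[0,0,-0.12,0,0,0,0.06],[0,0,-0.15,0,0,0,0.03],[0,0,-0.15,0,0,0,0.0]]]' 30 >/dev/null
python3 -m crank '[[[0,0.2,0,0,0,0,0],[0,0.2,0,0,0,0,0],[0,0.2,0,0,0,0,0],[0,0.2,0,0,0,0,0],[0,0.2,0,0,0,0,0]]]' 30 >/dev/null
python3 -m crank '[[[-0.06,0.18,0,0,0,0,0],[-0.06,0.18,0,0,0,0,0],[-0.06,0.18,0,0,0,0,0],[-0.06,0.18,0,0,0,0,0],[-0.06,0.18,0,0,0,0,0]]]' 30 >/dev/null
python3 - <<'E'
from h import *
rel(80,-1,150,0)
b=robot.snapshot("top")[:,:,::-1];a=robot.snapshot("side")[:,:,::-1]
cv2.imwrite("pics/t5.png",b);cv2.imwrite("pics/s5.png",a)
c=cv2.resize(b[205:275,195:330],None,fx=5.9,fy=5.9,interpolation=cv2.INTER_CUBIC)[:, :800]
d=cv2.resize(b[200:240,280:340],None,fx=4.2,fy=4.2)
s=cv2.resize(a[262:362,270:390],None,fx=1,fy=1)
s=cv2.resize(a[262:312,285:360],None,fx=3.7,fy=3.7,interpolation=cv2.INTER_CUBIC);s2=cv2.resize(a[312:362,285:360],None,fx=3.7,fy=3.7,interpolation=cv2.INTER_CUBIC)
w=np.zeros((600,800,3),np.uint8);w[:c.shape[0],:c.shape[1]]=c;y=c.shape[0]
w[y:y+s.shape[0],:s.shape[1]]=s;w[y:y+s2.shape[0],300:300+s2.shape[1]]=s2;cv2.imwrite("pics/k2.png",w)
E
```

```text
t 38.7 grasp carrier [  12.4 -386. ] 206.5 shift [  63.2 -385.5   55.5] turn [ 0.1  0.1 -0.6] F [-1.4 -0.5 -0.1] w 0.9 q [ 0.09  0.84  0.89  1.23 -0.63  1.35 -0.42]
```

View pics/k2.png

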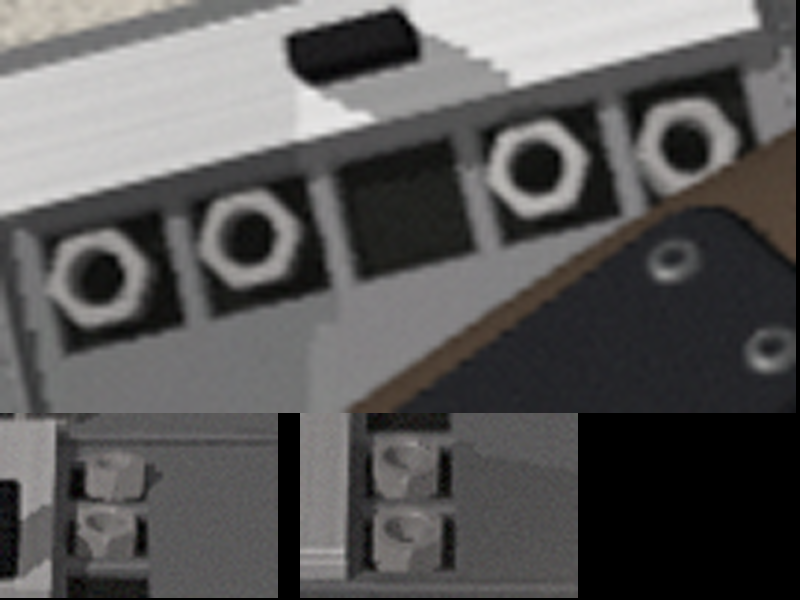

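The pocket 5 nut (690,145) leans against the partition on its +y side. The side view shows it tipped with its -y side low. I'll nudge it towards -y from above nut 3, with the tip at about z = 25.

```bash
python3 -m crank '[[[0.009,-0.16,0,0,0,0,0],[0.009,-0.16,0,0,0,0,0],[0.009,-0.16,0,0,0,0,0],[0.009,-0.16,0,0,0,0,0],[0.009,-0.16,0,0,0,0,0]]]' 10 >/dev/null
python3 -m crank '[[[0.009,-0.17,0,0,0,0,0],[0.009,-0.17,0,0,0,0,0],[0.009,-0.17,0,0,0,0,0],[0.009,-0.17,0,0,0,0,0],[0.009,-0.17,0,0,0,0,0]]]' 10 >/dev/null
python3 -m crank '[[[0,0,0.03,0,0,0,0],[0,0,0.06,0,0,0,0],[0,0,0.09,0,0,0,0],[0,0,0.12,0,0,0,0],[0,0,0.12,0,0,0,0]]]' 10 >/dev/null
python3 -c "
from h import *
rel(30,-57,45,0)"
```

```text
t 40.05 grasp carrier [ 34.1 -48.5] 81.7 shift [-4.9  8.1 36.7] turn [-0.2  0.4 -0.3] F [-1.8  0.5 -0.2] w 0.2 q [-0.5   0.73  0.87  1.85 -0.7   0.92 -0.64]
```

```bash
python3 -m crank '[[[-0.003,0.008,0,0,0,-0.3,0],[-0.003,0.008,0,0,0,-0.3,0],[-0.003,0.008,0.02,0,0,-0.3,0],[-0.003,0.008,0.035,0,0,-0.3,0],[-0.003,0.008,0.035,0,0,-0.3,0]]]' 10
python3 -c "
from h import *
rel(30,-65,45,0)"
```

```text
t: 40.47
position: [595.1, -97.8, 209.7]
ee_rot: [-3.121, -0.353, 0.002]
force: [-0.2, 0.8, -0.3]
grip_width: 0.3
finger_force: 0.0
t 40.47 grasp carrier [ 32.9 -58.6] 50.7 shift [-3.1  6.2  5.7] turn [-0.1  0.1 -0. ] F [-0.2  0.8 -0.3] w 0.3 q [-0.46  0.77  0.83  1.86 -0.74  0.86 -0.59]
```

```bash
python3 -m crank '[[[-0.002,0,0.003,0,0,0,0],[-0.002,0,0.003,0,0,0,0],[-0.002,0,0.003,0,0,0,0]]]' 10
python3 -m crank '[[[0,0.002,0,0,0,0,0],[0,0.004,0,0,0,0,0],[0,0.006,0,0,0,0,0],[0,0.008,0,0,0,0,0],[0,0.008,0,0,0,0,0]]]' 10
python3 - <<'E'
from h import *
rel(30,-65,45,0)
E
```

```text
t: 40.72
position: [593.7, -98.7, 208.5]
ee_rot: [3.122, 0.353, 0.001]
force: [0.5, 0.1, 0.9]
grip_width: 0.8
finger_force: 0.0
t: 41.13
position: [595.5, -106.9, 207.9]
ee_rot: [3.121, 0.352, 0.001]
force: [0.5, -0.3, 0.6]
grip_width: 0.5
finger_force: 0.0
t 41.13 grasp carrier [ 31.4 -67.8] 48.9 shift [-1.3 -2.7  3.9] turn [ 0.  -0.  -0.1] F [ 0.5 -0.3  0.6] w 0.5 q [-0.44  0.77  0.83  1.86 -0.75  0.86 -0.58]
```

```bash
python3 -m crank '[[[0,-0.005,0,0,0,0,0],[0,-0.01,0,0,0,0,0],[0,-0.01,0.002,0,0,0,0],[0,-0.01,0.004,0,0,0,0],[0,-0.01,0.004,0,0,0,0]]]' 10
python3 -m crank '[[[0,0.002,0,0,0,0,0],[0,0.004,0,0,0,0,0],[0,0.006,0,0,0,0,0],[0,0.008,0,0,0,0,0],[0,0.008,0,0,0,0,0]]]' 10
python3 -m crank '[[[0,0.001,0,0,0,0,0],[0,0.002,0,0,0,0,0],[0,0.003,0,0,0,0,0],[0,0.003,0,0,0,0,0],[0,0.003,0,0,0,0,0]]]' 10
python3 - <<'E'
from h import *
rel(30,-65,45,0)
E
```

```text
t: 41.55
position: [593.0, -96.1, 203.3]
ee_rot: [-3.121, -0.354, 0.001]
force: [0.1, -0.4, 0.0]
grip_width: 0.8
finger_force: 0.0
t: 41.97
position: [595.0, -105.1, 203.9]
ee_rot: [3.121, 0.352, 0.0]
force: [-0.3, -0.1, 0.7]
grip_width: 0.1
finger_force: 0.0
t: 42.38
position: [595.6, -107.3, 203.7]
ee_rot: [-3.122, -0.353, -0.0]
force: [0.5, 0.0, 0.1]
grip_width: 0.5
finger_force: 0.0
t 42.38 grasp carrier [ 31.4 -68.1] 44.7 shift [-1.4 -3.1 -0.3] turn [-0. -0. -0.] F [0.5 0.  0.1] w 0.5 q [-0.43  0.78  0.82  1.86 -0.75  0.85 -0.57]
```

Now a gentle keeper test, watching the force.

```bash
python3 -m crank '[[[0,-0.005,0,0,0,0,0],[0,-0.005,-0.04,0,0,0,0],[0,-0.005,-0.08,0,0,0,0],[0.02,-0.03,-0.1,0,0,0,0.08],[0.048,-0.067,-0.1,0,0,0,0.08]]]' 30 >/dev/null
python3 -m crank '[[[0,0,0,0,0,0,0.08],[0,0,0,0,0,0,0.08],[0,0,0,0,0,0,0.08],[0,0,0,0,0,0,0.08],[0,0,0,0,0,0,0.08]]]' 30 >/dev/null
python3 - <<'E'
from h import *
rel(79.5,-1,56,0)
b=robot.snapshot("side")[:,:,::-1];cv2.imwrite("pics/s6.png",b)
for f in("pics/s5.png","pics/s6.png"):
    a=cv2.imread(f,0)[262:312,300:330]; print(f); print("\n".join(" ".join(f"{v:3d}" for v in r[6:26]) for r in a[8:42:2]))
E
```

```text
t 43.22 grasp carrier [75.6 -5.8] 144.5 shift [ 3.8 -4.8 88.5] turn [ 0.   0.  -0.1] F [-0.4 -0.2  0.6] w 42.3 q [-0.61  0.7   0.94  1.74 -0.64  1.05 -0.79]
pics/s5.png
 63  61  68  67  74  74  66  77  69  75  74  69  76  72  75  70  77  74  66  62
 81  88  90  93  91  91  97  95  99 105 109 109  98  99  93  89  89  92  93  86
 93  98 108 109 106  99  97 110 110 118 125 130 124 129 116 110 105 105  90  90
 44  51  93 118 107 106  89  94 105 110 113 115 119 112 104 107 108 107  55  57
 10  29  83 130 122 122 125 126 124 127 119 104 109 105 106 108 107  98  47  53
 12  35 100 124 124 115 124 122 123 122 110 105 105 106 109 108 109  94  44  51
  4  23 107 127 129 121 125 119 125 118  94 108 105 108 101 109 108  80  44  65
 17  18  44  87 110 104 106 114 125 105 104 111  99  96  94  92  84  35  54  88
 91  97  92  93  84  98  93  94  90  87  83  81  80  71  74  75  76  83  86  83
121 126 121 125 122 123 127 129 136 149 126 117 116 121 115 108 102  98 102  86
129 120  93  70  81  98 100 105 107 114 111 114 117 124 126  83  41  65  73  89
 89 122 101  80  72  84  95 105 113 114 112 110 113
[... 1100 characters left out ...]
  99  96  96  95  87  85  82  76  74  75  76  81  77  80  86
122 123 121 125 130 126 129 133 141 152 129 123 118 121 120 109 106 106 102  94
127 122  94  70  87  92 100 110 108 110 110 113 124 121 127  83  50  65  76  84
 91 126 105  84  70  87  89 112 112 118 113 109 112 121 126  98  22   0  41  87
117 125 127 122 123 114 110 120 123 120 121 118 113 105 102  77  23  12  40  83
 74  77 103 113 115 118 122 138 111  94  91  93  94  85  94  54  11   8  35  88
 75  68  75 109 119 120 118 113  91  91  88  93  90  91  95  51   8  10  36  81
 65  67  62  71 109 108 114  95  88  86  92  94  91  91  91  52  42  47  55  83
 62  62  58  81  94 100  97  97  99  96  93 100 101 100 100  99 100 109  97  93
```

The nut hasn't moved, so my paddle never reached it. I'll use the caging squeeze instead: open fingers either side in y, tips just above the seated nuts' height.

```bash
python3 -m crank '[[[-0.015,0.03,0,0,0,0,0.052],[-0.03,0.06,0,0,0,0,0.052],[-0.045,0.09,0,0,0,0,0.052],[-0.05,0.096,0,0,0,0,0.052],[-0.05,0.096,0,0,0,0,0.052]]]' 10 >/dev/null
python3 -m crank '[[[0,0,0,0,0,0,0.052],[0,0,0.02,0,0,0,0.052],[0,0,0.05,0,0,0,0.052],[0,0,0.07,0,0,0,0.052],[0,0,0.07,0,0,0,0.052]]]' 10 >/dev/null
python3 -m crank '[[[0,0,0,0,0,0,0.052],[0,0,0,0,0,0,0.052],[0,0,0,0,0,0,0.052]]]' 10 >/dev/null
python3 - <<'E'
from h import *
print("nut4",[w2c(ray("top",195+(690+.5)/5.9-.5,205+(145+.5)/5.9-.5,z)).round(1) for z in(23,27)])
rel(28,-102,45,0)
E
```

```text
nut4 [array([ 25.7, -97.6]), array([ 25.2, -97.7])]
t 44.35 grasp carrier [  27.6 -101.1] 76.2 shift [ 0.7  1.1 31.2] turn [ 0.1 -0.1  0. ] F [ 0.4 -0.4  0.3] w 52.1 q [-0.4   0.75  0.86  1.82 -0.71  0.91 -0.56]
```

```bash
python3 -m crank '[[[0,0.001,0.01,0,0,0,0.052],[0,0.001,0.02,0,0,0,0.052],[0,0.001,0.031,0,0,0,0.052],[0,0.001,0.031,0,0,0,0.052],[0,0.001,0.031,0,0,0,0.052]]]' 10
python3 -m crank '[[[0,0,0,0,0,0,0.048],[0,0,0,0,0,0,0.042],[0,0,0,0,0,0,0.036],[0,0,0,0,0,0,0.034],[0,0,0,0,0,0,0.034]]]' 5
python3 -m crank '[[[0,0,0,0,0,0,0.034],[0,0,0,0,0,0,0.034],[0,0,0,0,0,0,0.034]]]' 5
python3 -c "
from h import *
rel(28,-102,45,0)"
```

```text
t: 44.77
position: [598.0, -141.1, 201.7]
ee_rot: [-3.121, -0.353, 0.003]
force: [-0.4, 0.7, 0.4]
grip_width: 52.2
finger_force: 0.0
t: 45.18
position: [598.5, -141.3, 203.0]
ee_rot: [3.122, 0.353, 0.001]
force: [-0.5, -0.4, -0.6]
grip_width: 34.3
finger_force: 0.0
t: 45.43
position: [598.4, -141.3, 202.8]
ee_rot: [-3.122, -0.353, -0.0]
force: [0.1, 0.0, 0.2]
grip_width: 34.1
finger_force: 0.0
t 45.43 grasp carrier [  26.6 -101.8] 43.8 shift [ 1.5  0.1 -1.2] turn [-0. -0. -0.] F [0.1 0.  0.2] w 34.1 q [-0.37  0.79  0.82  1.84 -0.75  0.86 -0.53]
```

```bash
python3 -m crank '[[[0,0,0,0,0,0,0.031],[0,0,0,0,0,0,0.029],[0,0,0,0,0,0,0.027],[0,0,0,0,0,0,0.027],[0,0,0,0,0,0,0.027]]]' 3
python3 -m crank '[[[0,0,0,0,0,0,0.042],[0,0,0,0,0,0,0.048],[0,0,0,0,0,0,0.052],[0,0,0,0,0,0,0.052],[0,0,0,0,0,0,0.052]]]' 3 >/dev/null
python3 -m crank '[[[0,0,-0.02,0,0,0,0.05],[0,0,-0.04,0,0,0,0],[0,0,-0.04,0,0,0,0],[-0.02,0,-0.04,0,0,0,0],[-0.055,0,-0.04,0,0,0,0]]]' 10 >/dev/null
python3 - <<'E'
from h import *
rel(-30,-101,37.5,0)
a=robot.snapshot("side")[:,:,::-1];cv2.imwrite("pics/s7.png",a)
a=a[262:312,300:330,1]
print("\n".join(" ".join(f"{v:3d}" for v in r[6:26]) for r in a[8:30:2]))
E
```

```text
t: 45.85
position: [598.4, -141.3, 202.7]
ee_rot: [-3.122, -0.353, -0.0]
force: [0.2, -0.2, 0.6]
grip_width: 27.0
finger_force: 0.0
t 46.68 grasp carrier [ -25.5 -101.4] 83.8 shift [-4.2 -0.2 46.3] turn [ 0.1 -0.2  0.2] F [ 0.5 -0.1  0.2] w 27.9 q [-0.4   0.68  0.87  1.93 -0.69  0.86 -0.5 ]
 55  55  66  71  75  75  78  78  75  75  79  80  76  77  73  75  81  78  68  64
 68  78  80  88  94 106 104 109 118 121 125 115 109 108 107  95  91  87  92  87
 95  95 107 127 130 119 110 102 101 101 113 126 130 131 134 123 124 122  85  89
 46  56 102 132 127  88  70  75  96 103 107 114 113 112 108 114 132 122  45  50
  3  36  94 120 125 123 121 104  93 114 113 119 120 124 124 123 127  99  59  55
 12  42 116 119 114 115 120 123 126 125 109 107  96  95  99 101  98  97  46  58
  7  43 127 128 117 117 121 116 118 113  90  90  98  98  99  96  97  73  49  91
  0  19  66 104 113 116 115 110 118 100  90  95  98  96 102  95  94  56  61  85
 87  83  81  82  90 101 105 108 107 103  88  88  82  83  78  82  66  67  81  87
112 111 109 105 114 112 121 125 143 150 129 119 121 119 123 104  96  97 105  97
112 107  85  61  73  99  99 108 115 115 117 114 120 126 127  83  47  68  75  86
```

The hole now shows, and the fingers closed to 27 mm above the nut without touching, so it has dropped flat. Back to the keeper.

```bash
python3 -m crank '[[[0,0,-0.03,0,0,0,0],[0.02,0,-0.06,0,0,0,0.08],[0.05,-0.03,-0.06,0,0,0,0.08],[0.08,-0.06,-0.06,0,0,0,0.08],[0.105,-0.09,-0.06,0,0,0,0.08]]]' 30 >/dev/null
python3 -m crank '[[[0,-0.01,0,0,0,0,0.08],[0,-0.01,0,0,0,0,0.08],[0,-0.01,0,0,0,0,0.08],[0,-0.01,0,0,0,0,0.08],[0,-0.01,0,0,0,0,0.08]]]' 30 >/dev/null
python3 -c "
from h import *
rel(79.5,-1,56,0)"
```

```text
t 47.57 grasp carrier [75.6 -3.6] 143.9 shift [ 3.9 -2.6 87.9] turn [ 0.   0.  -0.2] F [ 0.4  0.1 -0.5] w 72.5 q [-0.61  0.7   0.94  1.74 -0.64  1.05 -0.79]
```

```bash
python3 -m crank '[[[0.004,-0.003,0.02,0,0,0,0.08],[0.004,-0.003,0.04,0,0,0,0.08],[0.004,-0.003,0.07,0,0,0,0.08],[0.004,-0.003,0.087,0,0,0,0.08],[0.004,-0.003,0.087,0,0,0,0.08]]]' 40 >/dev/null
python3 -m crank '[[[0,0,0,0,0,0,0.06],[0,0,0,0,0,0,0.03],[0,0,0,0,0,0,0.03],[0,0,0,0,0,0,0.03],[0,0,0,0,0,0,0.03]]]' 40 >/dev/null
python3 -m crank '[[[0,0,0,0,0,0,0.03],[0,0,0,0,0,0,0.03],[0,0,0,0,0,0,0.03],[0,0,0,0,0,0,0.03]]]' 40
python3 -m crank '[[[-0.003,0,0,0,0,0,0.03],[-0.006,0,0,0,0,0,0.03],[-0.009,0,0,0,0,0,0.03],[-0.012,0,0,0,0,0,0.03],[-0.012,0,0,0,0,0,0.03]]]' 40
python3 -c "
from h import *
rel(30,-1,58,0)"
```

```text
t: 48.73
position: [628.4, -30.5, 216.3]
ee_rot: [3.119, 0.35, 0.003]
force: [2.4, -5.6, -1.0]
grip_width: 39.7
finger_force: 40.0
t: 49.15
position: [616.2, -33.4, 216.4]
ee_rot: [3.119, 0.35, 0.002]
force: [-0.0, -7.2, -1.0]
grip_width: 40.0
finger_force: 40.0
t 49.15 grasp carrier [68.2 -1.2] 57.4 shift [-38.    0.4  -0.7] turn [ 0.2 -0.1 -0.1] F [-0.  -7.2 -1. ] w 40.0 q [-0.57  0.78  0.85  1.82 -0.75  0.89 -0.71]
```

```bash
python3 -m crank '[[[-0.003,-0.001,0,0,0,0,0.03],[-0.006,-0.001,0,0,0,0,0.03],[-0.009,-0.001,0,0,0,0,0.03],[-0.012,-0.001,0,0,0,0,0.03],[-0.012,-0.001,0,0,0,0,0.03]]]' 40
python3 -m crank '[[[-0.002,0,0,0,0,0,0.03],[-0.003,0,0,0,0,0,0.03],[-0.005,0,0,0,0,0,0.03],[-0.005,0,0,0,0,0,0.03]]]' 40
```

```text
t: 49.57
position: [604.3, -35.8, 216.3]
ee_rot: [3.118, 0.349, 0.002]
force: [1.2, -8.9, -2.4]
grip_width: 39.2
finger_force: 40.0
t: 49.9
position: [599.7, -36.8, 216.4]
ee_rot: [3.118, 0.349, 0.003]
force: [2.7, -9.7, -2.9]
grip_width: 39.8
finger_force: 40.0
```

```bash
python3 -m crank '[[[-0.003,0.002,0,0,0,0,0.03],[-0.006,0.002,0,0,0,0,0.03],[-0.009,0.002,0,0,0,0,0.03],[-0.012,0.002,0,0,0,0,0.03],[-0.012,0.002,0,0,0,0,0.03]]]' 40
python3 -m crank '[[[-0.002,0,0,0,0,0,0.03],[-0.004,0,0,0,0,0,0.03],[-0.006,0,0,0,0,0,0.03],[-0.008,0,0,0,0,0,0.03],[-0.008,0,0,0,0,0,0.03]]]' 40
python3 -c "
from h import *
rel(30,-1,58,0)"
```

```text
t: 50.32
position: [587.9, -40.0, 216.3]
ee_rot: [3.12, 0.351, 0.001]
force: [0.4, -6.6, 2.8]
grip_width: 39.5
finger_force: 40.0
t: 50.73
position: [580.4, -41.7, 216.3]
ee_rot: [3.12, 0.351, 0.002]
force: [-0.3, -5.0, 3.6]
grip_width: 40.0
finger_force: 40.0
t 50.73 grasp carrier [31.4 -1.1] 57.3 shift [-1.2  0.2 -0.7] turn [ 0.1 -0.1 -0.1] F [-0.3 -5.   3.6] w 40.0 q [-0.58  0.74  0.85  1.92 -0.75  0.84 -0.67]
```

```bash
python3 -m crank '[[[-0.001,0,0,0,0,0,0.03],[-0.002,0,0,0,0,0,0.03],[-0.003,0,0,0,0,0,0.03],[-0.004,0,0,0,0,0,0.03],[-0.004,0,0,0,0,0,0.03]]]' 40
python3 -c "
from h import *
rel(30,-1,58,0)"
```

```text
t: 51.15
position: [578.9, -41.7, 216.4]
ee_rot: [3.119, 0.353, 0.01]
force: [13.8, -5.4, -9.5]
grip_width: 39.7
finger_force: 40.0
t 51.15 grasp carrier [30.7 -1.1] 57.4 shift [ 0.2  0.5 -0.6] turn [ 0.2 -0.3 -0. ] F [13.8 -5.4 -9.5] w 39.7 q [-0.58  0.73  0.85  1.92 -0.75  0.83 -0.66]
```

The keeper is home against its stop (14 N). I'll release it and go to the collar.

```bash
python3 -m crank '[[[0.001,0,0,0,0,0,0.06],[0.001,0,0,0,0,0,0.08],[0.001,0,0,0,0,0,0.08],[0.001,0,0,0,0,0,0.08],[0.001,0,0,0,0,0,0.08]]]' 40 >/dev/null
python3 -m crank '[[[0,0,-0.03,0,0,0,0.08],[0,0,-0.06,0,0,0,0.08],[0,0,-0.09,0,0,0,0.09],[0,0,-0.1,0,0,0,0.09],[0,0,-0.1,0,0,0,0.09]]]' 40 >/dev/null
python3 -m crank '[[[0.007,0.04,0,0,0,0,0.09],[0.014,0.08,0,0,0,0,0.09],[0.021,0.12,0,0,0,0,0.09],[0.028,0.16,0,0,0,0,0.09],[0.029,0.164,0,0,0,0,0.09]]]' 40 >/dev/null
python3 -m crank '[[[0,0,0,0,0,7,0.09],[0,0,0,0,0,14,0.09],[0,0,0,0,0,21,0.09],[0,0,0,0,0,28,0.09],[0,0,0,0,0,35,0.09]]]' 40 >/dev/null
python3 -c "
from h import *
rel(59.3,-164.8,61,-35)"
```

```text
t 52.82 grasp carrier [  57.  -163.2] 155.0 shift [ 2.6 -0.1 94. ] turn [-0.   0.1 -0.4] F [ 0.7 -0.5 -0.3] w 90.2 q [-0.38  0.81  1.07  1.61 -0.75  1.19 -1.11]
```

```bash
python3 -m crank '[[[0.002,0,0.03,0,0,0,0.09],[0.002,0,0.06,0,0,0,0.09],[0.002,0,0.08,0,0,0,0.09],[0.002,0,0.092,0,0,0,0.09],[0.002,0,0.092,0,0,0,0.09]]]' 40 >/dev/null
python3 -m crank '[[[0,0,0,0,0,0,0.06],[0,0,0,0,0,0,0.03],[0,0,0,0,0,0,0.03],[0,0,0,0,0,0,0.03],[0,0,0,0,0,0,0.03]]]' 45 >/dev/null
python3 -m crank '[[[0,0,0,0,0,0,0.03],[0,0,0,0,0,0,0.03],[0,0,0,0,0,0,0.03],[0,0,0,0,0,0,0.03],[0,0,0,0,0,0,0.03]]]' 45
python3 -m crank '[[[0,0,-0.005,0,0,0,0.03],[0,0,-0.01,0,0,0,0.03],[0,0,-0.016,0,0,0,0.03],[0,0,-0.016,0,0,0,0.03],[0,0,-0.016,0,0,0,0.03]]]' 45
python3 -m crank '[[[0,0,0,0,0,-5,0.03],[0,0,0,0,0,-10,0.03],[0,0,0,0,0,-10,0.03],[0,0,0,0,0,-10,0.03]]]' 45
python3 -c "
from h import *
print(robot.get_obs()['moment'])
rel(59.3,-164.8,61,35)"
```

```text
t: 54.07
position: [644.3, -195.5, 223.8]
ee_rot: [3.083, -0.602, 0.0]
force: [-0.3, 0.5, 0.7]
grip_width: 33.1
finger_force: 45.0
t: 54.48
position: [644.2, -195.5, 239.7]
ee_rot: [3.083, -0.602, -0.0]
force: [2.3, -3.0, -9.5]
grip_width: 33.2
finger_force: 45.0
t: 54.82
position: [644.1, -195.8, 239.6]
ee_rot: [3.124, -0.335, -0.0]
force: [1.8, -2.6, -8.5]
grip_width: 33.2
finger_force: 45.0
[-0.74356195 -0.21719193  0.03311115]
t 54.82 grasp carrier [  58.9 -165.2] 80.6 shift [ 0.2 -0.6 19.6] turn [  0.    0.  -60.2] F [ 1.8 -2.6 -8.5] w 33.2 q [-0.33  0.87  0.96  1.66 -0.8   1.05 -0.9 ]
```

```bash
python3 -m crank '[[[0,0,0,0,0,-5,0.03],[0,0,0,0,0,-10,0.03],[0,0,0,0,0,-15,0.03],[0,0,0,0,0,-20,0.03],[0,0,0,0,0,-25,0.03]]]' 45
python3 -m crank '[[[0,0,0,0,0,-5,0.03],[0,0,0,0,0,-10,0.03],[0,0,0,0,0,-15,0.03],[0,0,0,0,0,-20,0.03],[0,0,0,0,0,-25,0.03]]]' 45
python3 -m crank '[[[0,0,0,0,0,-4,0.03],[0,0,0,0,0,-8,0.03],[0,0,0,0,0,-12,0.03],[0,0,0,0,0,-12,0.03],[0,0,0,0,0,-12,0.03]]]' 45
python3 -c "
from h import *
print(robot.get_obs()['moment'])
rel(59.3,-164.8,61,35)"
```

```text
t: 55.23
position: [644.2, -196.4, 239.7]
ee_rot: [3.12, 0.353, -0.0]
force: [2.1, -6.1, -10.1]
grip_width: 33.1
finger_force: 45.0
t: 55.65
position: [644.4, -197.0, 240.0]
ee_rot: [2.969, 1.019, 0.0]
force: [3.8, -7.3, -9.6]
grip_width: 33.1
finger_force: 45.0
t: 56.07
position: [644.5, -197.3, 240.2]
ee_rot: [2.849, 1.317, 0.001]
force: [6.0, -6.9, -10.2]
grip_width: 33.3
finger_force: 45.0
[-1.49065581 -0.99059562 -0.47654994]
t 56.07 grasp carrier [  59.1 -167.3] 81.2 shift [ 1.6 -1.4 20.2] turn [0.2 0.  1.7] F [  6.   -6.9 -10.2] w 33.3 q [-0.2   0.76  0.69  1.65 -0.57  0.94 -0.01]
```

```bash
python3 -m crank '[[[0,0,0.005,0,0,0,0.03],[0,0,0.01,0,0,0,0.03],[0,0,0.016,0,0,0,0.03],[0,0,0.017,0,0,0,0.03],[0,0,0.017,0,0,0,0.03]]]' 45
python3 -m crank '[[[0,0,0,0,0,0,0.05],[0,0,0,0,0,0,0.08],[0,0,0,0,0,0,0.09],[0,0,0,0,0,0,0.09],[0,0,0,0,0,0,0.09]]]' 45
python3 -m crank '[[[0,0,0,0,0,0,0.09],[0,0,-0.03,0,0,0,0.09],[0,0,-0.06,0,0,0,0.09],[0,0,-0.1,0,0,0,0.09],[0,0,-0.12,0,0,0,0.09]]]' 45
python3 -m crank '[[[-0.04,0,0,0,0,0,0.09],[-0.08,0,0,0,0,0,0.09],[-0.12,0,0,0,0,0,0.09],[-0.16,0,0,0,0,0,0.09],[-0.16,0,0,0,0,0,0.09]]]' 45
python3 -c "
from h import *
rel(0,-400,180,35)"
```

```text
t: 56.48
position: [644.5, -197.3, 223.8]
ee_rot: [2.849, 1.316, 0.001]
force: [2.4, -5.0, -1.4]
grip_width: 33.3
finger_force: 45.0
t: 56.9
position: [644.4, -195.1, 222.8]
ee_rot: [-2.848, -1.325, -0.0]
force: [0.7, -0.4, -0.4]
grip_width: 61.8
finger_force: 0.0
t: 57.32
position: [644.7, -196.2, 347.0]
ee_rot: [2.846, 1.323, 0.004]
force: [0.1, -1.3, 1.0]
grip_width: 89.3
finger_force: 0.0
t: 57.73
position: [534.3, -325.5, 344.1]
ee_rot: [2.853, 1.307, -0.005]
force: [-0.7, -2.0, 0.6]
grip_width: 90.0
finger_force: 0.0
t 57.73 grasp carrier [ -77.6 -267.7] 185.1 shift [-16.5 152.8   5.4] turn [0.1 0.2 1.3] F [-0.7 -2.   0.6] w 90.0 q [-0.04  0.58  0.78  1.69 -0.45  1.06  0.17]
```

```bash
python3 -m crank '[[[-0.04,0.05,0,0,0,0,0.09],[-0.04,0.1,0,0,0,0,0.09],[-0.04,0.12,0,0,0,0,0.09],[-0.04,0.12,0,0,0,0,0.09],[-0.04,0.12,0,0,0,0,0.09]]]' 45 >/dev/null
python3 - <<'E'
from h import *
b=robot.snapshot("top")[:,:,::-1];a=robot.snapshot("side")[:,:,::-1]
w=np.zeros((600,800,3),np.uint8)
c=cv2.resize(b[165:340,170:400],None,fx=2.2,fy=2.2,interpolation=cv2.INTER_CUBIC);w[:c.shape[0],:c.shape[1]]=c
s=cv2.resize(a[180:380,255:430],None,fx=1.6,fy=1.6);w[:s.shape[0],515:515+s.shape[1]]=s
z=cv2.resize(a[225:290,270:370],None,fx=3.1,fy=3.1,interpolation=cv2.INTER_CUBIC);w[390:390+z.shape[0],:z.shape[1]]=z
z=cv2.resize(b[175:235,290:390],None,fx=3.1,fy=3.1,interpolation=cv2.INTER_CUBIC);w[390:390+z.shape[0],330:330+z.shape[1]]=z
cv2.imwrite("pics/f.png",w)
E
```

```text
(no output)
```

View pics/f.png

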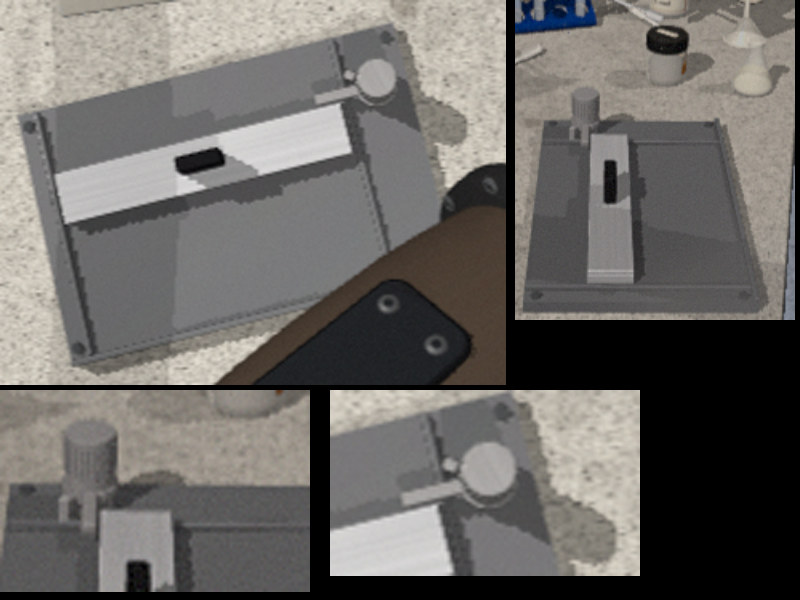

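The keeper is home, the collar finger lies behind it and the plate is clear. The jar and flask are where they were. I'll compare numerically with the initial (locked, home) picture, then hand in.

```bash
python3 - <<'E'
from h import *
a=robot.snapshot("side")[:,:,::-1].astype(np.float32).mean(2);b=cv2.imread("pics/side0.png").astype(np.float32).mean(2)
for n,(y0,y1,x0,x1) in dict(collar=(232,272,285,312),handle=(275,310,303,325),jar=(190,240,330,370),flask=(200,245,388,420)).items():
    print(n,cv2.phaseCorrelate(b[y0:y1,x0:x1].copy(),a[y0:y1,x0:x1].copy()))
E
```

```text
collar ((0.6559763091624653, 0.09586891911259343), 1.036365826262368)
handle ((0.738351216041087, 0.13904015537440628), 0.9094179294727467)
jar ((0.08321409340227248, 0.05765170579730494), 0.9547712526321411)
flask ((0.07180198873633614, 0.5328228138880533), 0.9006361580557294)
```

```bash
python3 -c "
from station import robot
print(robot.sign_off(), robot.get_obs()['t'])"
```

```text
the job is handed in; nothing more can be done
the job is handed in; nothing more can be done
```

The job is handed in: all four nuts are seated in pockets, the keeper is home and locked behind the collar finger, and the flask and jar were left alone; the pocket 5 nut first hung tilted, so the keeper jammed on it at about 37 N and I had to back off and reseat it.

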